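# Seat a mirror mount in the corner of a tilted gauge plate

## Robot

A 7-joint arm with a two-finger parallel gripper is mounted at the origin on the work surface. World frame = base frame: x ahead of the robot, y to its left, z up, the work surface at z = 0. Lengths are in m, angles in degrees, forces in N, time in s.
With the tool pointing down it reaches from about 0.425 to 0.8 m from the base axis. Payload 8.3 kg.
Tool frame: the origin (TCP) lies between the finger pads; the fingertips stand 19 mm ahead of it and the grasp point (between the pads) is the TCP (arm.tips_ahead is the distance from the TCP to the fingertips, in m); z points along the fingers, y is the direction in which the jaws open and shut (so a half turn about z gives the same grasp; the last joint's range is limited). The gripper opens to 85 mm and grips with 20 to 120 N. Pads are 22 mm wide; open, the fingers measure 114 mm over their backs; the gripper's body (76 mm by 85 mm) begins 54 mm behind the grasp point. The pads swing forward as they close: fully open they stand 13 mm farther back than shut.
Start: joints at [64.005, 21.967, 0.94, 78.501, -0.361, 79.538, -2.664], TCP at [0.238, -0.578, 0.25] pointing down, gripper open.
Joint ranges: [-169.22, 169.22], [-14.56, 117.87], [-87.37, 89.26], [10.42, 133.3], [-82.24, 262.24], [0.94, 117.77], [-172.7, 172.7]. Speed limits (degrees/s): [136.94, 136.94, 172.46, 172.46, 180, 180, 180].

## Interface

Orientations are given as [roll, pitch, yaw] about the fixed x, y, z axes, in that order (R = Rz(yaw) Ry(pitch) Rx(roll)).
In Python, from plant import readout, viewer, order, finder, arm gives the robot as it stands. The module is installed in compiled form; this text tells all that it offers.
- The arm moves only by the shell command python3 -m crank 'ROWS' [FORCE]. ROWS is JSON, a list of rows, each a list of 3 entries, a list of its own where there are three numbers: the finger opening in cm, from 0 to 8.54, then the shift along the tool's x, y, z in cm, then the turn, a rotation vector about the tool's x, y, z in degrees. A call has 1 to 8 rows; each row is the pose to reach, as a shift and turn from the pose commanded when the call began, along the tool's axes at that moment; what a row does not reach only later rows make up. A row lasts 1/12 s, in which the tool goes at most 41.7 mm and 7.16 degrees, less where a joint would pass 70% of its speed; a pose out of reach is approached as far as the arm can. A call with a gripper value outside its range is refused whole. The fingers move at their own pace and stop on an object; FORCE is the grip in N (left out, the last holds). Time passes only in rows, so rows that repeat a pose let the fingers close. It gives the time, the measured TCP pose, the force and the opening at its end, in the units of the state.
- readout.get_obs(): the state, without advancing time (a new reading comes with each control period).
- viewer.grab_frame(name): name is "scene" or "top" or "wrist"; returns a dict with "image" (384x512x3 uint8, blue, green, red), "vertical_fov" (degrees; the focal length in pixels is half the picture's height over the tangent of half this angle, whatever the lens; pixels are square), "cx", "cy" (the principal point, pixels), "world_to_cam" (4x4, takes a point from world to camera coordinates). Camera axes: x right, y down, z forward; pixel columns grow to the right and rows downward; lengths in m; the calibration is good to about 2 mm. A picture is of the moment at which its call begins. There is no depth.
- order.job_done(): hands the job in, once; it reports no verdict.
Trained networks look in the newest picture that a camera, given by its name, has taken for a name from the list of things; names that differ only in an ending like _2 or _b are one class to them, and where a whole thing is asked for, a point or a joint stands for the part that bears it (a point fixed in the world has none). Each returns a list of dicts, best first, with "score" (0 to 1); they miss things now and then, are a little off and sometimes report something else, mostly with a low value. They report only what shows in the picture. A call takes as long as a camera call. They do not tell look-alikes from the thing itself.
- finder.recognise(camera, thing): "bbox" ([left, top, right, bottom] as shares, 0 to 1, of the picture: columns of its width, rows of its height, round what is visible of it).
The state is a dict: "time_s": time; "joint_pos": joint angles; "qd": joint speeds; "joint_efforts": joint torques, N m; "ee_pos": TCP position; "tcp_rot": TCP orientation; "force": force on the tool from outside, world axes, zero at the start; "ft_torque": the same for the moment, N m; "gripper_width": finger opening in m.
Only numpy, scipy, OpenCV 4.12 (cv2) and the standard library are available. Lean on these libraries where they do the work, as an engineer would, in place of code of your own. Each camera call takes 0.05 s, during which the arm holds its last target.

## Task

Pick up the mirror mount (the base with the upright square frame and round mirror) and lay it gently flat on the tilted gauge plate, long side along the long fence, with the mirror frame at the end away from the short fence, about 10 to 25 mm short of both fences. Keep hold until it rests on the plate, then let go there so that it slides down into the corner; if it hangs up, push it lightly until its base sits fully home against both fences, flat on the plate. Do not press it hard against plate or fences, and leave the other loose things where they are.

Things in the scene. Friction and masses are not known exactly. Their poses are not given: they have to be found in the camera images.
- mount_grip (a point): The mirror mount, loose, 130-220 g: dark base 80 (x) x 56 (y) x 10 mm, with an upright frame 12 (x) x 40 (y) mm, its top 60 mm over the underside, a round mirror on its -x face. Frame 18 mm off the base's centre, to +x. Site: middle of the frame, where to grip, 40 mm over the underside; from it the base reaches 22 mm in +x, 58 in -x, 28 to each side. z up.
- plate: The tilted flat plate of the fixed nest, aluminium, two steel fences 14 mm high on its lower edges. Origin: on its surface at the inner corner where the fences' inner faces would meet, its lowest point. z: out of the plate; x: up along the long fence (inner face y = 0); y: up along the short fence (inner face x = 0). Reaches x = 130, y = 105 mm. Slopes 26 degrees, down the diagonal into the corner.
- home (a point): Point fixed over the plate, axes as the plate's: mount_grip lies here (plate x 58, y 28, z 40 mm), axes parallel, when the mount is home. The plate is slippery, friction about 0.14 to 0.27, not known beforehand: a part starts to slide by itself, but on a bad day it can hang up as it rubs along a fence; a push of about a newton then moves it.
- long_fence (a point): Middle of the long fence's top, 108 x 10 mm, 14 mm above the plate's surface: its inner face runs from plate x = 12 to 120 mm.
- short_fence (a point): Middle of the short fence's top, 52 x 10 mm, 14 mm above the plate's surface: its inner face runs from plate y = 12 to 64 mm.
- postbase_mid (a point): Look-alike, to be left alone (loose): same base plate, but with a round post 25 mm across and 50 mm high in place of the frame. Site: middle of the post, 35 mm above the underside.
- cradle_mid (a point): Look-alike, to be left alone (loose): same base plate, with two low parallel cheeks 22 mm high (top at 32 mm) and a groove between. Site: middle, 16 mm above the underside.
- driver_mid (a point): Screwdriver, 170 mm long, lying on the table, to be left alone (loose). Site: near its middle, 10 mm up.
- collar_mid (a point): Brass ring, 44 mm across, 16 mm high, to be left alone (loose). Site: its centre.
- jar_mid (a point): Small brown glass jar, 52 mm across, 70 mm high, to be left alone (loose). Site: its middle.
Things that resemble listed ones, but are neither listed nor needed, are in the scene too. Of the things that look like the part that bears plate, the middle-sized one is meant. Leave any green look-alike of the part that bears mount_grip alone.

How it is judged (in metres and radians):
On the way, in this order (a step that is already met when the one before it is completed fails the run):
1. the mount is held resting flat on the tilted plate (within 4 mm), long side along the long fence, mirror frame at the end away from the short fence, and at least 6 mm short of both fences (contact force between the fingers and mount above 6 N and x of mount_grip in the frame of plate between 0.064 and 0.11 m and y of mount_grip in the frame of plate between 0.034 and 0.075 m and z of mount_grip in the frame of plate between 0.036 and 0.044 m and angle between the x axis of mount_grip and the x axis of plate, either way round below 0.2 rad and angle between the z axis of mount_grip and the z axis of plate, either way round below 0.12 rad), for 0.1 s.
2. it is let go there, still at least 4 mm short of one of the fences (contact force between the fingers and mount below 4 N and (x of mount_grip in the frame of plate above 0.062 m or y of mount_grip in the frame of plate above 0.032 m) and z of mount_grip in the frame of plate between 0.036 and 0.045 m).
At the end, for the whole second after the job is handed in: The mount stands flat on the tilted plate (within 3 mm and 0.06 rad), its base against both fences (within 2 mm of home along each, long side parallel to the long fence within 0.05 rad), mirror frame at the end away from the short fence, at rest and released (x of mount_grip in the frame of plate between 0.056 and 0.06 m and y of mount_grip in the frame of plate between 0.026 and 0.03 m and z of mount_grip in the frame of plate between 0.037 and 0.043 m and angle between the x axis of mount_grip and the x axis of plate, either way round below 0.05 rad and angle between the z axis of mount_grip and the z axis of plate, either way round below 0.06 rad and linear speed of mount below 0.01 m/s and contact force between the fingers and mount below 0.1 N); the robot touches nothing.
It fails at once if the mount is pressed hard (over 60 N) against the plate or its fences by the gripper (contact force between mount and plate above 60 N and contact force between the fingers and mount above 1 N).
It fails at once if a loose thing that is not part of the job is moved by more than 25 mm (distance of any of postbase_mid, cradle_mid, driver_mid, collar_mid, jar_mid from where it was at the start of the episode above 0.025 m).
It also fails if it takes over 58 s, if anything falls off the work surface, if the arm or the gripper's body presses on something with over 40 N, if the wrist force passes 120 N, or if a joint passes its speed limit or range.

## Working session

There is one attempt and no reset: what is moved stays moved. The work goes in short steps, Python scripts to look and compute and a shell command to move; the robot and the scene stay as the last step left them, time stands still between calls to the robot, and variables do not carry over. Pictures are saved under pics/ and viewed, and the job is handed in when it is done.

```bash
mkdir -p pics; cat > h.py <<'E'
import numpy as np, cv2
from plant import readout, viewer, order, finder, arm
def grab(n,fn=None):
    f=viewer.grab_frame(n)
    if fn: cv2.imwrite('pics/'+fn,f['image'])
    return f
def K(f):
    h,w=f['image'].shape[:2]; fl=h/2/np.tan(np.radians(f['vertical_fov'])/2)
    return fl
def proj(f,P):
    P=np.atleast_2d(P); M=np.array(f['world_to_cam']); c=(M[:3,:3]@P.T).T+M[:3,3]
    fl=K(f); return np.c_[fl*c[:,0]/c[:,2]+f['cx'],fl*c[:,1]/c[:,2]+f['cy']]
def ray(f,u,v):
    M=np.array(f['world_to_cam']);fl=K(f)
    d=M[:3,:3].T@np.array([(u-f['cx'])/fl,(v-f['cy'])/fl,1]); o=-M[:3,:3].T@M[:3,3]
    return o,d
def atz(f,u,v,z):
    o,d=ray(f,u,v); return o+d*(z-o[2])/d[2]
E
python3 - <<'E'
from h import *
print(readout.get_obs()); print(arm.tips_ahead)
for n in ['scene','top']:
    f=grab(n,n+'0.png'); print(n,f['vertical_fov'],f['cx'],f['cy'],np.round(f['world_to_cam'],3).tolist())
    for t in ['mount_grip','plate','postbase_mid','cradle_mid','jar_mid','driver_mid','collar_mid']:
        print(t,[(round(d['score'],2),(np.array(d['bbox'])*[512,384,512,384]).round(0).tolist()) for d in finder.recognise(n,t)])
E
```

```text
{'time_s': 0.0, 'joint_pos': array([64.00633196, 22.0165892 ,  0.94054801, 78.56404029, -0.36100166,
       79.53812159, -2.66544748]), 'qd': array([0.01107047, 0.1354273 , 0.02053844, 0.01946344, 0.02878505,
       0.00144342, 0.11641706]), 'joint_efforts': array([-1.20956571e-03, -6.27599072e+01,  8.43637604e-01, -3.71827626e+01,
        1.65162259e-02,  1.40206775e-02, -4.07849916e-05]), 'ee_pos': array([ 0.23789133, -0.57743047,  0.24924303]), 'tcp_rot': array([-1.79884153e+02,  3.09806537e-03,  2.23899864e+01]), 'force': array([ 0.09179552, -0.35887121, -0.04689507]), 'ft_torque': array([-0.02734949,  0.01502639,  0.02919393]), 'gripper_width': 0.08532051779656524}
0.019
scene 44.91936786299182 256.453276108923 193.4781504846216 [[0.177, 0.984, -0.003, -0.003], [0.623, -0.114, -0.774, -0.222], [-0.762, 0.135, -0.634, 1.522], [0.0, 0.0, 0.0, 1.0]]
mount_grip [(0.95, [125.0, 267.0, 169.0, 301.0]), (0.79, [109.0, 317.0, 145.0, 360.0]), (0.59, [276.0, 170.0, 288.0, 192.0])]
plate [(0.7, [113.0, 124.0, 206.0, 143.0]), (0.67, [332.0, 267.0, 390.0, 297.0]), (0.64, [332.0, 191.0, 392.0,
[... 266 characters left out ...]
[280.0, 303.0, 301.0, 323.0])]
top 55.36590813852341 258.2638208003554 190.7677460845144 [[0.036, -0.999, 0.005, -0.075], [-0.976, -0.036, -0.216, 0.473], [0.216, 0.003, -0.976, 0.983], [0.0, 0.0, 0.0, 1.0]]
mount_grip [(0.69, [356.0, 101.0, 382.0, 130.0]), (0.58, [343.0, 143.0, 375.0, 170.0])]
plate [(0.97, [299.0, 268.0, 402.0, 358.0]), (0.8, [192.0, 89.0, 227.0, 127.0]), (0.55, [151.0, 140.0, 215.0, 203.0]), (0.3, [278.0, 158.0, 307.0, 185.0])]
postbase_mid [(0.92, [278.0, 161.0, 307.0, 185.0])]
cradle_mid [(0.83, [300.0, 199.0, 329.0, 229.0])]
jar_mid [(0.68, [315.0, 100.0, 332.0, 121.0])]
driver_mid [(0.65, [225.0, 233.0, 239.0, 261.0])]
collar_mid [(0.51, [258.0, 103.0, 274.0, 116.0])]
```

```bash
python3 - <<'E'
import cv2,numpy as np
a=cv2.imread('pics/scene0.png');b=cv2.imread('pics/top0.png')
cv2.imwrite('pics/s_big.png',cv2.resize(a,(800,600),interpolation=cv2.INTER_CUBIC))
cv2.imwrite('pics/t_big.png',cv2.resize(b,(800,600),interpolation=cv2.INTER_CUBIC))
E
```

```text
(no output)
```

View pics/s_big.png

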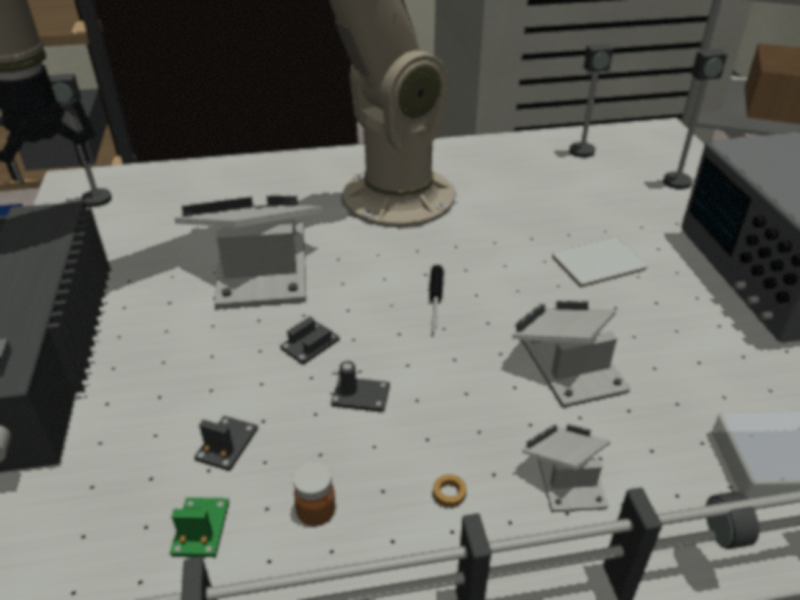

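View pics/t_big.png

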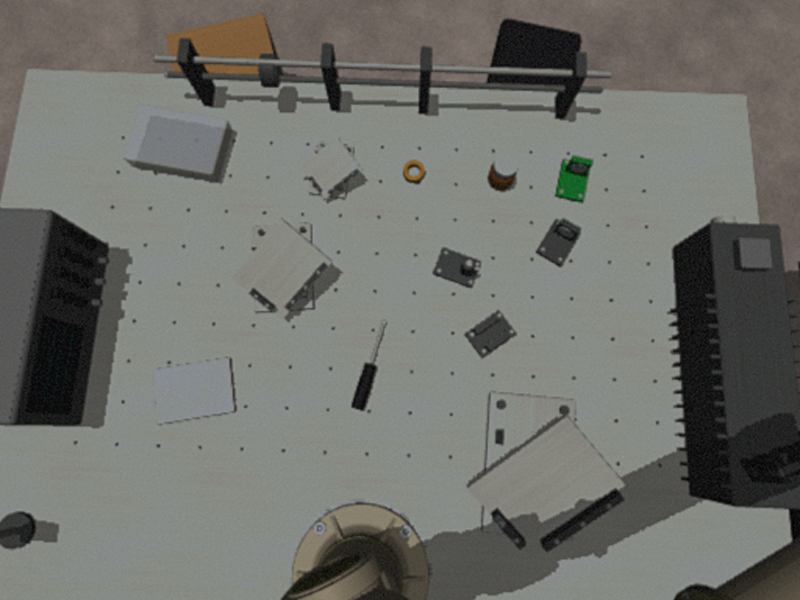

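Candidates (800x600 top view): the nests are large (545,470), middle (283,265) and small (335,165), and the middle one is meant. The mounts are dark with a frame (560,240) and green (575,178). The dark one is meant because green look-alikes are excluded. I'll confirm both in crops.

```bash
python3 - <<'E'
import cv2,numpy as np
a=cv2.imread('pics/scene0.png');b=cv2.imread('pics/top0.png')
def crop(im,x,y,w,h,s): return cv2.resize(im[y:y+h,x:x+w],(w*s,h*s),interpolation=cv2.INTER_CUBIC)
# nest
c1=crop(b,140,130,90,80,4);c2=crop(a,320,180,90,80,4)
c3=crop(b,330,95,60,80,4);c4=crop(a,105,260,80,80,4)
top=np.hstack([c1,c2]);cv2.imwrite('pics/nest.png',top)
cv2.imwrite('pics/mnt.png',np.hstack([c3,c4]))
E
```

```text
(no output)
```

View pics/nest.png

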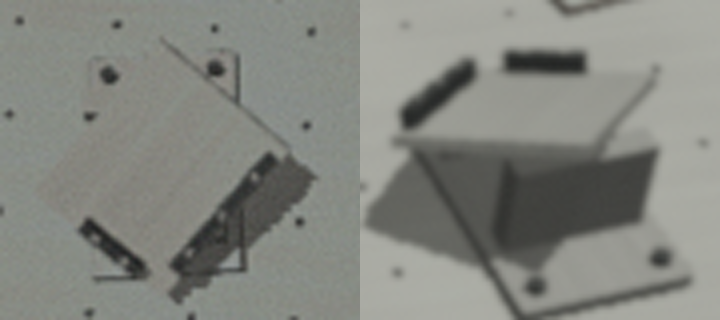

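View pics/mnt.png

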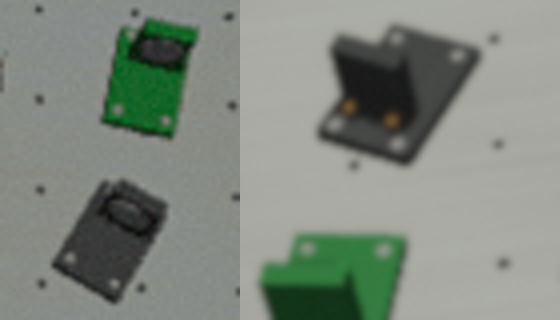

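```bash
python3 - <<'E'
from h import *
f=viewer.grab_frame('top'); g=viewer.grab_frame('scene')
# mount base corners in top crop (330,95)/4: near corners at base top z=.01
for n,u,v in [('bl',53,267),('br',118,300),('tr',167,215),('frame tl',105,185)]:
    print(n,atz(f,330+u/4,95+v/4,.01 if n!='frame tl' else .06).round(4))
for n,u,v in [('far r',480,50),('far l',395,25),('near l',320,133),('near r',408,162)]:
    print('scene',n,atz(g,105+(u-240)/4,260+v/4,.01 if 'far' in n else .005).round(4))
# nest triangulation of plate corners: top crop /4+(140,130), scene crop /4+(320,180)
def tri(p,q):
    A=[];b=[]
    for F,(u,v) in((f,p),(g,q)):
        o,d=ray(F,u,v);d/=np.linalg.norm(d);P=np.eye(3)-np.outer(d,d);A.append(P);b.append(P@o)
    x=np.linalg.lstsq(np.vstack(A),np.hstack(b),rcond=None)[0];return x
for n,p,q in [('a',(162,38),(600,152)),('b',(290,150),(395,140)),('c',(38,190),(655,68))]:
    x=tri((140+p[0]/4,130+p[1]/4),(320+(q[0]-360)/4,180+q[1]/4));print(n,x.round(4),proj(f,x)-np.array([140+p[0]/4,130+p[1]/4]),)
E
```

```text
bl [ 0.5837 -0.3093  0.01  ]
br [ 0.5598 -0.3575  0.01  ]
tr [ 0.628  -0.3962  0.01  ]
frame tl [ 0.6313 -0.336   0.06  ]
scene far r [ 0.5918 -0.308   0.01  ]
scene far l [ 0.5649 -0.3543  0.01  ]
scene near l [ 0.6303 -0.3936  0.005 ]
scene near r [ 0.6579 -0.3476  0.005 ]
a [0.6029 0.1661 0.1035] [[-1.40891817 -0.52428937]]
b [0.5353 0.0756 0.0677] [[-0.75014668 -0.221096  ]]
c [0.5    0.2507 0.0669] [[-0.8683156  -0.30899898]]
```

```bash
cat >> h.py <<'E'
from scipy.spatial.transform import Rotation as Ro
def go(p,Rt):
    o=readout.get_obs(); R=Ro.from_euler('xyz',o['tcp_rot'],degrees=True); 
    d=R.inv().apply(np.array(p)-o['ee_pos'])*100; r=(R.inv()*Rt).as_rotvec(degrees=True)
    print('shift cm',d.round(2),'turn',r.round(2),'rows',np.linalg.norm(d)/4.17,np.linalg.norm(r)/7.16)
def down(yaw): return Ro.from_euler('xyz',[180,0,yaw],degrees=True)
E
python3 - <<'E'
from h import *
go([.33,-.42,.30],down(45)); go([.6238,-.361,.22],down(60))
E
```

```text
shift cm [ 14.51 -11.09  -4.97] turn [  0.   -0.  -22.6] rows 4.539214031014866 3.1569983934656007
shift cm [43.92 -5.36  3.04] turn [  0.   -0.  -37.6] rows 10.635572948210527 5.251970437540801
```

```bash
python3 -m crank '[[8.5,[4,-4,-4],[0,0,-7]],[8.5,[14.5,-11,-5],[0,0,-22]],[8.5,[14.5,-11,-5],[0,0,-22]],[8.5,[14.5,-11,-5],[0,0,-22]],[8.5,[20,-10,-4],[0,0,-30]],[8.5,[28,-8,-3],[0,0,-37]],[8.5,[28,-8,-3],[0,0,-37]]]'
python3 - <<'E'
from h import *
go([.6238,-.361,.2],down(60))
E
```

```text
time_s: 1.48
ee_pos: [0.4363, -0.4037, 0.2852]
tcp_rot: [179.9, 0.0, 59.8]
force: [-0.4, -0.8, 0.3]
gripper_width: 0.0852
shift cm [13.12 14.04  8.54] turn [ 0.14  0.04 -0.16] rows 5.04335062583444 0.030574642597203334
```

```bash
python3 -m crank '[[8.5,[13,14,8.5],[0,0,0]],[8.5,[13,14,8.5],[0,0,0]],[8.5,[13,14,8.5],[0,0,0]],[8.5,[13,14,8.5],[0,0,0]],[8.5,[13,14,8.5],[0,0,0]],[8.5,[13,14,8.5],[0,0,0]],[8.5,[13,14,8.5],[0,0,0]]]'
python3 - <<'E'
from h import *
f=grab('wrist','w1.png'); print(f['vertical_fov'],np.round(f['world_to_cam'],3).tolist())
print(readout.get_obs()['ee_pos'])
cv2.imwrite('pics/w1b.png',cv2.resize(f['image'],(800,600)))
E
```

```text
time_s: 2.07
ee_pos: [0.6229, -0.361, 0.1945]
tcp_rot: [-179.7, -0.1, 59.6]
force: [0.3, -0.1, -0.0]
gripper_width: 0.0848
68.86791765593514 [[0.862, -0.506, -0.005, -0.718], [-0.477, -0.816, 0.326, -0.022], [-0.169, -0.279, -0.945, 0.333], [0.0, 0.0, 0.0, 1.0]]
[ 0.62182272 -0.36332178  0.19703833]
```

View pics/w1b.png

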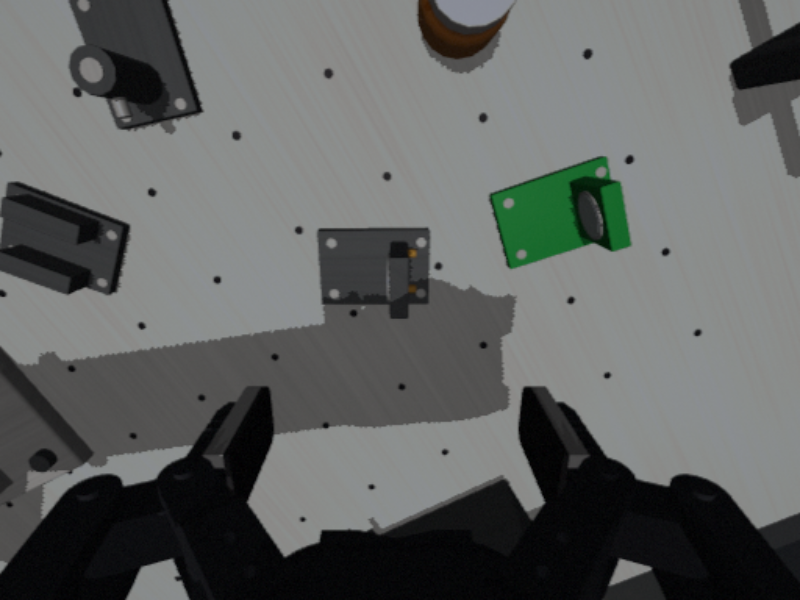

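The wrist view shows the dark mount with base corners (318,230), (428,229), (429,303) and (321,303), and its frame top at (399,280). Green is at (560,210). The jaws are nearly aligned already.

```bash
python3 - <<'E'
from h import *
f=viewer.grab_frame('wrist'); s=.64
C=[atz(f,u*s,v*s,.01) for u,v in [(318,229),(429,228.5),(429.5,303.5),(321,303.5)]]
C=np.array(C);print(C.round(4));
print('len',[np.linalg.norm(C[i]-C[(i+1)%4]).round(4) for i in range(4)])
ax=(C[1]+C[2]-C[0]-C[3])[:2];yaw=np.degrees(np.arctan2(ax[1],ax[0]));ax/=np.linalg.norm(ax);c=C.mean(0);g=c[:2]+.018*ax
ft=[atz(f,u*s,v*s,.06) for u,v in [(391,242),(409,243),(407,318),(391,318)]]
print('yaw',yaw,'center',c,'grip',g,'frametop',np.mean(ft,0),ft)
go([g[0],g[1],.10],down(yaw+90))
go([g[0],g[1],.04],down(yaw+90))
E
```

```text
[[ 0.5883 -0.3098  0.01  ]
 [ 0.6566 -0.3498  0.01  ]
 [ 0.6292 -0.3995  0.01  ]
 [ 0.5587 -0.3579  0.01  ]]
len [np.float64(0.0791), np.float64(0.0568), np.float64(0.0819), np.float64(0.0564)]
yaw -30.444232531465396 center [ 0.6081968  -0.35425946  0.01      ] grip [ 0.62371501 -0.36338005] frametop [ 0.625872   -0.35980754  0.06      ] [array([ 0.63402019, -0.33580376,  0.06      ]), array([ 0.6430754 , -0.34186479,  0.06      ]), array([ 0.61761174, -0.38338806,  0.06      ]), array([ 0.60878065, -0.37817355,  0.06      ])]
shift cm [0.25 0.14 9.89] turn [ 0.    0.03 -0.19] rows 2.3728911071641123 0.026461254518918842
shift cm [ 0.26  0.14 15.89] turn [ 0.    0.03 -0.19] rows 3.8113625927065944 0.026461254518918842
```

```bash
python3 -m crank '[[8.5,[0.3,0.17,4],[0,0,-0.2]],[8.5,[0.3,0.17,8],[0,0,-0.2]],[8.5,[0.3,0.17,11],[0,0,-0.2]],[8.5,[0.3,0.17,13],[0,0,-0.2]],[8.5,[0.3,0.17,14.5],[0,0,-0.2]],[8.5,[0.3,0.17,15.6],[0,0,-0.2]],[8.5,[0.3,0.17,15.6],[0,0,-0.2]],[6,[0.3,0.17,15.6],[0,0,-0.2]]]' 40
python3 - <<'E'
from h import *
f=grab('wrist','w2.png');print(readout.get_obs()['ee_pos'],readout.get_obs()['force'])
E
```

```text
time_s: 2.83
ee_pos: [0.6241, -0.3637, 0.0443]
tcp_rot: [179.9, 0.0, 59.5]
force: [0.6, 0.4, 0.4]
gripper_width: 0.0749
[ 0.62483394 -0.36366591  0.04508158] [0.82934479 0.86694692 0.18509001]
```

View pics/w2.png

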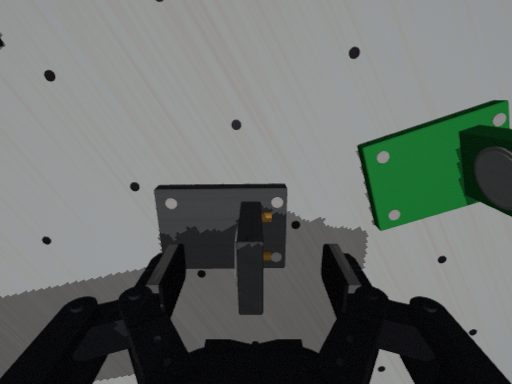

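```bash
python3 - <<'E'
from h import *
f=viewer.grab_frame('wrist')
o=readout.get_obs(); R=Ro.from_euler('xyz',o['tcp_rot'],degrees=True)
ax=R.apply([0,1,0]);ay=-R.apply([1,0,0])
g=o['ee_pos'].copy();g[2]=.04
for z in(.02,-.03):
  print(z,[proj(f,g+sx*ax+sy*np.array([1,1,1])*0+sy*R.apply([1,0,0])+[0,0,z]).round(1).tolist() for sx in(-.006,.006) for sy in(-.02,.02)])
print(proj(f,g))
E
python3 -c "
import cv2;a=cv2.imread('pics/w2.png')[160:340,130:380];cv2.imwrite('pics/w2c.png',cv2.resize(a,(750,540),interpolation=2))"
```

```text
0.02 [[[242.9, 318.2]], [[241.7, 246.2]], [[267.4, 318.2]], [[268.8, 246.1]]]
-0.03 [[[245.2, 260.8]], [[244.5, 204.3]], [[263.4, 260.8]], [[264.1, 204.3]]]
[[254.76698839 260.00212024]]
```

View pics/w2c.png

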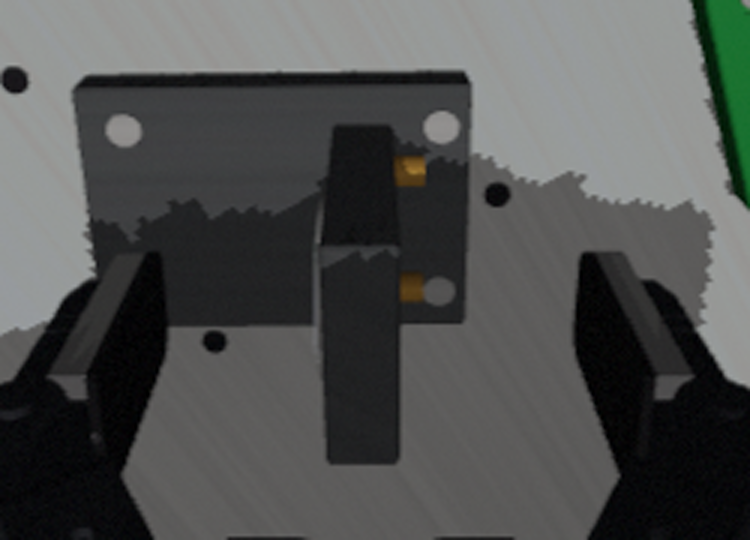

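```bash
python3 -m crank '[[6,[0.25,-0.3,0.35],[0,0,0]],[6,[0.25,-0.3,0.35],[0,0,0]],[3,[0.25,-0.3,0.35],[0,0,0]],[0,[0.25,-0.3,0.35],[0,0,0]],[0,[0.25,-0.3,0.35],[0,0,0]],[0,[0.25,-0.3,0.35],[0,0,0]],[0,[0.25,-0.3,0.35],[0,0,0]],[0,[0.25,-0.3,0.35],[0,0,0]]]' 40
python3 - <<'E'
from h import *
f=grab('wrist','w3.png')
E
```

```text
time_s: 3.6
ee_pos: [0.6234, -0.359, 0.0396]
tcp_rot: [180.0, -0.0, 59.6]
force: [0.8, -0.5, 0.8]
gripper_width: 0.0116
```

View pics/w3.png

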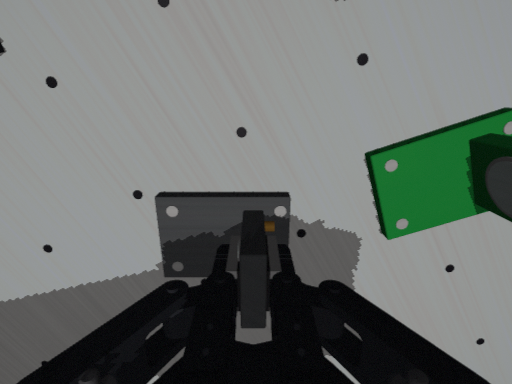

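Gripped (width 11.6 mm). I'll lift it, then refine the nest pose.

```bash
python3 -m crank '[[0,[0,0,-3],[0,0,0]],[0,[0,0,-7],[0,0,0]],[0,[0,0,-11],[0,0,0]],[0,[0,0,-15],[0,0,0]],[0,[-3,-3,-19],[0,0,0]],[0,[-6,-6,-22],[0,0,0]],[0,[-6,-6,-22],[0,0,0]]]'
python3 - <<'E'
from h import *
b=grab('top','t2.png')['image'];a=grab('scene','s2.png')['image']
def crop(im,x,y,w,h,s): return cv2.resize(im[y:y+h,x:x+w],(w*s,h*s),interpolation=cv2.INTER_CUBIC)
cv2.imwrite('pics/nt.png',crop(b,145,135,75,72,8)); cv2.imwrite('pics/ns.png',crop(a,325,185,75,65,10)[:600])
E
```

```text
time_s: 4.23
ee_pos: [0.5392, -0.3817, 0.2626]
tcp_rot: [179.8, 0.1, 59.5]
force: [-0.1, -2.6, -1.6]
gripper_width: 0.0118
```

View pics/nt.png

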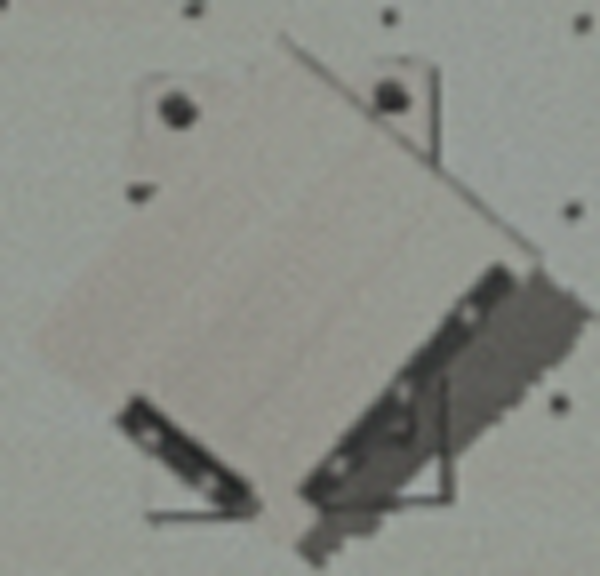

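View pics/ns.png

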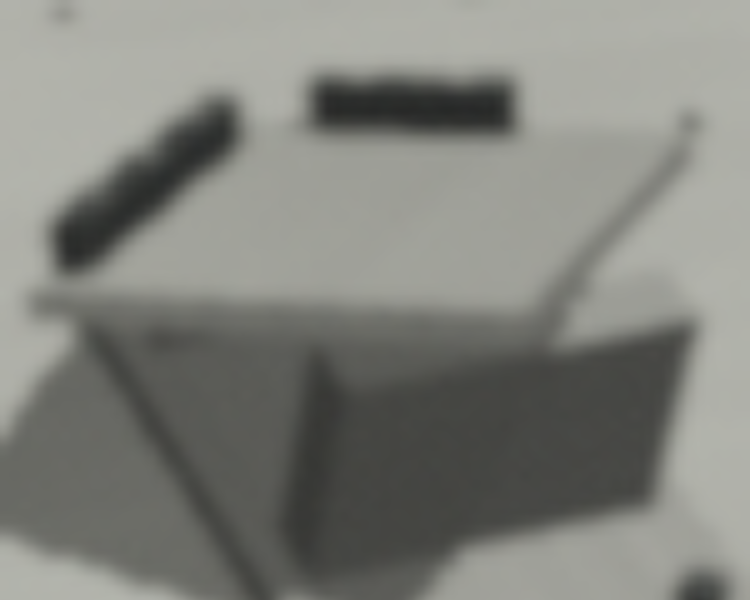

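```bash
cat > fit.py <<'E'
from h import *
from scipy.optimize import least_squares
T=[((130,105,0),(281,35)),((130,-10,0),(541,255)),((-10,105,0),(35,335)),((120,0,14),(498,262)),((120,-10,14),(518,280)),((12,0,14),(300,490)),((12,-10,14),(322,508)),((0,64,14),(138,396)),((-10,64,14),(117,420)),((0,12,14),(260,492)),((-10,12,14),(240,512))]
S=[((130,-10,0),(33,292)),((130,105,0),(550,318)),((-10,105,0),(690,130)),((120,0,0),(75,275)),((12,0,0),(238,145)),((0,12,0),(318,130)),((0,64,0),(513,132)),((-10,12,14),(312,80)),((-10,64,14),(513,80)),((12,-10,14),(218,92)),((120,-10,14),(55,228))]
f=viewer.grab_frame('top');g=viewer.grab_frame('scene')
PT=np.array([p for p,_ in T])/1e3;QT=np.array([[145+(u+.5)/8-.5,135+(v+.5)/8-.5] for _,(u,v) in T])
PS=np.array([p for p,_ in S])/1e3;QS=np.array([[325+(u+.5)/10-.5,185+(v+.5)/10-.5] for _,(u,v) in S])
def RR(q,mode):
    if mode=='free': return Ro.from_rotvec(q[3:6])
    yaw=q[3]; ph=np.pi/4
    # tilt 26deg: uphill is +diag (x+y)
    k=np.array([np.sin(ph),-np.cos(ph),0]) # axis: rotate so diag goes up
    return Ro.from_euler('z',yaw)*Ro.from_rotvec(k*np.radians(26))
def res(q,mode,both=True):
    R=RR(q,mode);r=[]
    for F,P,Q in((f,PT,QT),(g,PS,QS)):
        r.append((proj(F,R.apply(P)+q[:3])-Q))
    return np.vstack(r)
s0=None
for mode in('con','free'):
    x0=[.44,.15,.03,np.radians(-40)] if mode=='con' else list(s0.x[:3])+list(RR(s0.x,'con').as_rotvec())
    s=least_squares(lambda q:res(q,mode).ravel(),x0,loss='soft_l1',f_scale=.5)
    if mode=='con': s0=s
    R=RR(s.x,mode);M=R.as_matrix()
    print(mode,s.x.round(4),s.cost,'rms',np.sqrt((res(s.x,mode)**2).mean()))
    print('ex',M[:,0].round(3),'ey',M[:,1].round(3),'ez',M[:,2].round(3),'tilt',np.degrees(np.arccos(M[2,2])),'yawx',np.degrees(np.arctan2(M[1,0],M[0,0])))
    print('home',(s.x[:3]+R.apply([.058,.028,.04])).round(4))
    if mode=='con':
        print(res(s.x,mode).round(1).tolist())
        np.savez('plate.npz',o=s.x[:3],R=M)
E
python3 fit.py
```

```text
con [ 0.4509  0.1639  0.0369 -0.6747] 5.647786261811502 rms 0.7061816523693631
ex [ 0.71  -0.633  0.31 ] ey [0.554 0.773 0.31 ] ez [-0.436 -0.048  0.899] tilt 25.999999999999996 yawx -41.708984651660224
home [0.4901 0.1469 0.0996]
[[0.1, -0.2], [-0.0, -0.6], [-0.4, 0.1], [-0.2, -0.3], [0.1, -0.2], [0.0, -0.1], [0.1, -0.1], [-0.5, 0.3], [-0.1, -0.1], [-1.0, 0.1], [-0.7, 0.2], [-0.2, 0.1], [-2.7, -0.5], [-0.3, 0.3], [1.2, 0.6], [0.5, 0.3], [-1.3, 0.6], [-0.4, 0.8], [0.1, -0.8], [0.4, -0.5], [-1.8, 0.2], [-1.3, -0.6]]
free [ 0.4507  0.1638  0.0373  0.1958 -0.411  -0.6629] 5.588218416808708 rms 0.7036033860239614
ex [ 0.712 -0.632  0.307] ey [0.556 0.774 0.304] ez [-0.43  -0.046  0.902] tilt 25.601386095263173 yawx -41.59278980918441
home [0.4903 0.147  0.0997]
```

```bash
cat >> h.py <<'E'
def plate():
    d=np.load('plate.npz'); return d['o'],d['R']
def tgt(x,y,z):
    o,M=plate(); return o+M@(np.array([x,y,z])/1e3), Ro.from_matrix(np.c_[M[:,1],M[:,0],-M[:,2]])
def inplate():
    o,M=plate(); s=readout.get_obs(); R=Ro.from_euler('xyz',s['tcp_rot'],degrees=True).as_matrix()
    Q=M.T@R; print('tcp in plate mm',(M.T@(s['ee_pos']-o)*1e3).round(1),'angle err deg', np.degrees((Ro.from_matrix(np.c_[[0,1,0],[1,0,0],[0,0,-1]].astype(float)).inv()*Ro.from_matrix(Q)).as_rotvec()).round(2),'F',s['force'].round(1),'w',s['gripper_width'],'t',s['time_s'])
E
python3 - <<'E'
from h import *
p,R=tgt(78,48,170);print(p,R.as_euler('xyz',degrees=True))
go(p,R)
E
```

```text
[0.45872488 0.14340707 0.22880157] [160.9717602  -18.05773657  54.39298539]
shift cm [ 41.01 -33.63   3.08] turn [-19.62  17.04   8.04] rows 12.740951468356203 3.7990970703011184
```

```bash
python3 -m crank '[[0,[4,-1.5,0],[0,0,0]],[0,[26,-20,0.5],[-3,3,1]],[0,[26,-20,0.5],[-5,4,2]],[0,[26,-20,0.5],[-7,6,3]],[0,[26,-20,0.5],[-9,8,4]],[0,[26,-20,0.5],[-10,9,4]],[0,[26,-20,0.5],[-10,9,4]],[0,[26,-20,0.5],[-10,9,4]]]'
python3 - <<'E'
from h import *
inplate()
print(readout.get_obs()['joint_pos'])
p,R=tgt(78,48,170);go(p,R)
E
```

```text
time_s: 5.1
ee_pos: [0.4987, -0.0513, 0.2528]
tcp_rot: [170.4, -9.3, 56.5]
force: [0.6, 0.9, -0.1]
gripper_width: 0.0114
tcp in plate mm [237.  -73.  183.6] angle err deg [ 9.88 -8.03 -4.13] F [ 0.6  0.9 -0.1] w 0.011404267922614427 t 5.1
[ 31.4287723   -1.53238    -26.18235229 106.89800523  -4.69948347
  61.67295251 -27.3692126 ]
shift cm [ 13.46 -14.66   2.2 ] turn [-9.88  8.03  4.13] rows 4.801554857807572 1.8691022424617596
```

```bash
python3 -m crank '[[0,[3.4,-3.6,0.5],[-3,2,1]],[0,[6.7,-7.2,1],[-6,4,2]],[0,[10,-11,1.5],[-8,6,3]],[0,[13.5,-14.7,2.2],[-9.9,8,4.1]],[0,[13.5,-14.7,2.2],[-9.9,8,4.1]],[0,[13.5,-14.7,2.2],[-9.9,8,4.1]],[0,[13.5,-14.7,2.2],[-9.9,8,4.1]]]'
python3 - <<'E'
from h import *
inplate()
print(readout.get_obs()['joint_pos'])
f=grab('wrist','w4.png');cv2.imwrite('pics/w4b.png',cv2.resize(f['image'],(800,600)))
o,M=plate()
for p in [(12,0,14),(120,0,14),(0,12,14),(0,64,14),(130,105,0)]: print(p,(proj(f,o+M@(np.array(p)/1e3))/.64).round(0))
E
```

```text
time_s: 5.68
ee_pos: [0.459, 0.1439, 0.2287]
tcp_rot: [160.9, -17.9, 54.7]
force: [1.0, -1.3, -0.9]
gripper_width: 0.0113
tcp in plate mm [ 77.9  48.5 169.8] angle err deg [ 0.04 -0.   -0.34] F [ 1.  -1.3 -0.9] w 0.011341613016016334 t 5.6833
[ 21.56181125 -14.11000382 -41.51130652 121.39418804  -4.16376703
  44.0189054  -57.13145368]
(12, 0, 14) [[302. 346.]]
(120, 0, 14) [[455. 347.]]
(0, 12, 14) [[283. 330.]]
(0, 64, 14) [[277. 257.]]
(130, 105, 0) [[475. 192.]]
```

View pics/w4b.png

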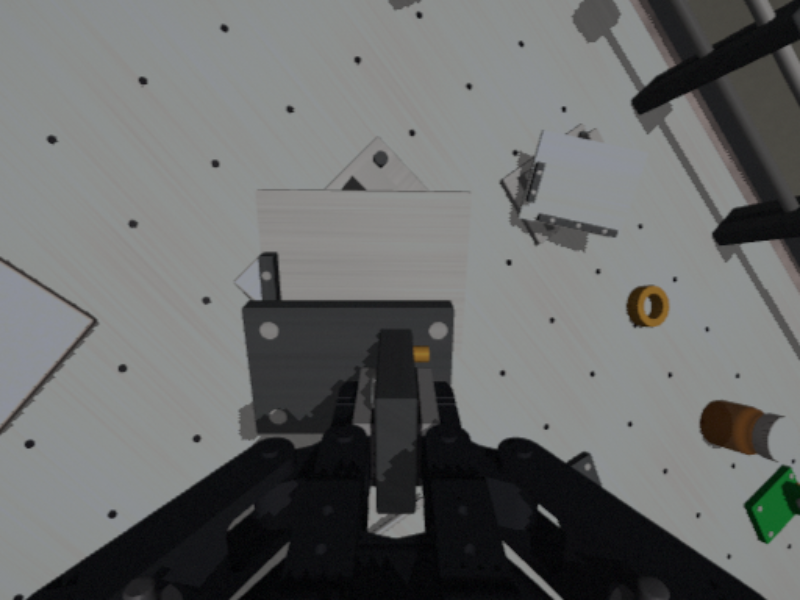

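```bash
python3 - <<'E'
import re
s=open('fit.py').read()
s=s.replace("s0=None","h=viewer.grab_frame('wrist')\nW=[((130,105,0),(470,190)),((-10,105,0),(258,190)),((0,64,14),(277,253)),((-10,64,14),(260,254))]\nPW=np.array([p for p,_ in W])/1e3;QW=np.array([q for _,q in W])*.64\no,M=plate();print('old pred',((proj(h,o+PW@M.T)-QW)/.64).round(1).tolist())\ns0=None")
s=s.replace("(g,PS,QS)):","(g,PS,QS),(h,PW,QW)):")
open('fit2.py','w').write(s)
E
python3 fit2.py
python3 - <<'E'
from h import *
inplate(); p,R=tgt(76,46,85); go(p,R)
E
```

```text
old pred [[-1.7, -1.7], [-3.6, -1.1], [-6.9, 2.1], [-5.2, 1.1]]
con [ 0.4515  0.1637  0.037  -0.6845] 9.694073411318023 rms 0.9334787101007704
ex [ 0.704 -0.64   0.31 ] ey [0.561 0.768 0.31 ] ez [-0.436 -0.044  0.899] tilt 25.999999999999996 yawx -42.27137316988501
home [0.4906 0.1463 0.0996]
[[0.7, -0.4], [0.3, -0.5], [-0.1, -0.4], [0.1, -0.2], [0.4, -0.1], [0.1, -0.3], [0.2, -0.3], [-0.3, -0.1], [0.0, -0.5], [-0.9, -0.2], [-0.7, -0.1], [-0.7, 0.0], [-3.3, -0.2], [-0.3, 0.7], [0.8, 0.6], [0.5, 0.5], [-1.3, 0.8], [-0.5, 1.1], [0.2, -0.7], [0.4, -0.2], [-1.7, 0.3], [-1.7, -0.6], [0.3, -0.2], [-0.6, -1.1], [-3.2, 1.0], [-2.1, 0.3]]
free [ 0.4513  0.1635  0.0375  0.1881 -0.4132 -0.6732] 9.551568347571754 rms 0.9233506851308826
ex [ 0.705 -0.638  0.309] ey [0.565 0.769 0.3  ] ez [-0.429 -0.036  0.902] tilt 25.51180611555475 yawx -42.17001320036122
home [0.4908 0.1465 0.0999]
tcp in plate mm [ 81.6  46.5 170.3] angle err deg [ 0.03  0.12 -0.37] F [ 0.5  1.  -1.4] w 0.011406904102667025 t 5.8833
shift cm [-0.07 -0.56  8.53] turn [-0.03 -0.12  0.37] rows 2.0510587434643766 0.05408499596992727
```

```bash
python3 - <<'E'
from h import *
o,M=plate()
for i in range(3):
    f=viewer.grab_frame('wrist');print(readout.get_obs()['ee_pos'].round(4),proj(f,o+M@np.array([.13,.105,0]))[0]/.64,readout.get_obs()['joint_pos'].round(2))
cv2.imwrite('pics/w5b.png',cv2.resize(f['image'],(800,600))[150:300,200:600])
E
```

```text
[0.4608 0.1396 0.23  ] [469.6937044  189.43984355] [ 21.78 -14.15 -41.16 121.34  -4.16  44.03 -57.1 ]
[0.4609 0.1396 0.2301] [469.28167823 189.44211559] [ 21.79 -14.16 -41.17 121.34  -4.16  44.02 -57.11]
[0.4608 0.1397 0.2302] [469.14978083 189.57364302] [ 21.79 -14.17 -41.19 121.33  -4.16  44.02 -57.12]
```

View pics/w5b.png

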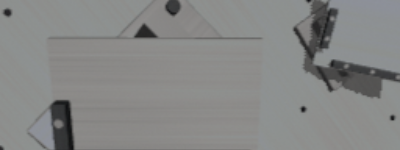

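```bash
python3 - <<'E'
from h import *
f=grab('wrist','w6.png');c=f['image'][110:190,145:315];cv2.imwrite('pics/w6c.png',cv2.resize(c,(680,320),interpolation=2))
E
```

```text
(no output)
```

View pics/w6c.png

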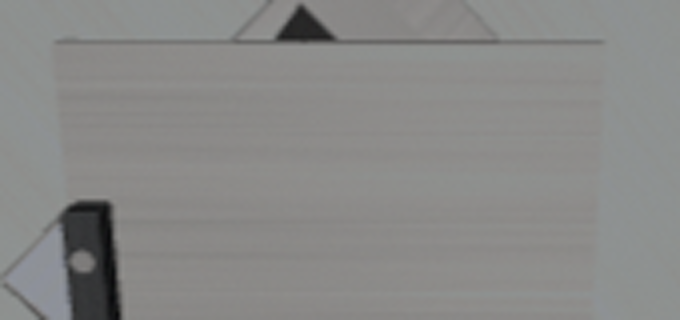

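```bash
sed -i "s/W=\[.*\]$/W=[((130,105,0),(462.5,187.9)),((-10,105,0),(247.7,187.9)),((0,64,14),(266.4,253.1)),((-10,64,14),(250.8,253.1))]/" fit2.py; cp plate.npz plate_old.npz; python3 fit2.py
python3 - <<'E'
from h import *
inplate(); p,R=tgt(76,46,85); go(p,R)
E
```

```text
old pred [[7.2, 2.5], [8.9, 1.1], [5.1, 2.0], [5.5, 2.0]]
con [ 0.4502  0.1656  0.0358 -0.6734] 9.66715475759443 rms 0.8154068570295762
ex [ 0.711 -0.632  0.31 ] ey [0.553 0.774 0.31 ] ez [-0.436 -0.049  0.899] tilt 25.999999999999996 yawx -41.634869896637035
home [0.4895 0.1487 0.0984]
[[-0.6, 0.2], [-0.7, -0.3], [-1.0, 0.5], [-0.8, 0.0], [-0.5, 0.1], [-0.5, 0.2], [-0.5, 0.2], [-1.1, 0.6], [-0.7, 0.3], [-1.6, 0.4], [-1.3, 0.5], [0.5, 0.2], [-2.0, -0.4], [0.2, 0.4], [1.9, 0.7], [1.0, 0.4], [-0.8, 0.7], [0.1, 1.0], [0.6, -0.7], [0.9, -0.4], [-1.2, 0.3], [-0.7, -0.5], [1.0, -0.2], [2.2, 0.4], [0.3, 0.9], [0.5, 0.9]]
free [ 0.4499  0.1656  0.0364  0.1957 -0.4072 -0.6625] 9.51060671751295 rms 0.811908435808761
ex [ 0.713 -0.632  0.303] ey [0.556 0.774 0.303] ez [-0.426 -0.048  0.903] tilt 25.4025673001865 yawx -41.51288549707118
home [0.4898 0.1487 0.0986]
tcp in plate mm [ 83.7  46.4 171.5] angle err deg [-0.22 -0.04  0.15] F [-0.3 -1.4 -1.8] w 0.011431293973586566 t 6.2333
shift cm [-0.04 -0.81  8.65] turn [ 0.22  0.04 -0.15] rows 2.0825270857998794 0.037748901638725
```

```bash
python3 -m crank '[[0,[0,-0.2,2.5],[0,0,0]],[0,[0,-0.5,5],[0,0,0]],[0,[0,-0.8,7],[0,0,0]],[0,[0,-0.8,8.6],[0,0,0]],[0,[0,-0.8,8.6],[0,0,0]],[0,[0,-0.8,8.6],[0,0,0]],[0,[0,-0.8,8.6],[0,0,0]]]'
python3 - <<'E'
from h import *
f=grab('wrist');f=grab('wrist');f=grab('wrist','w7.png')
inplate();print(readout.get_obs()['joint_pos'])
p,R=tgt(75,45,43);go(p,R)
E
```

```text
time_s: 6.82
ee_pos: [0.4927, 0.1497, 0.1512]
tcp_rot: [160.8, -18.1, 54.3]
force: [-0.0, 0.3, -1.3]
gripper_width: 0.0113
tcp in plate mm [76.3 47.3 86.4] angle err deg [-0.31  0.03  0.1 ] F [ 0.5  1.2 -1.1] w 0.0116874175761023 t 6.9667
[ 25.60142909  -1.09059237 -50.41887827 123.61003635  13.82367478
  32.88626936 -73.75237175]
shift cm [-0.23 -0.16  4.34] turn [ 0.31 -0.03 -0.1 ] rows 1.0423214393127331 0.0463712394296801
```

View pics/w7.png

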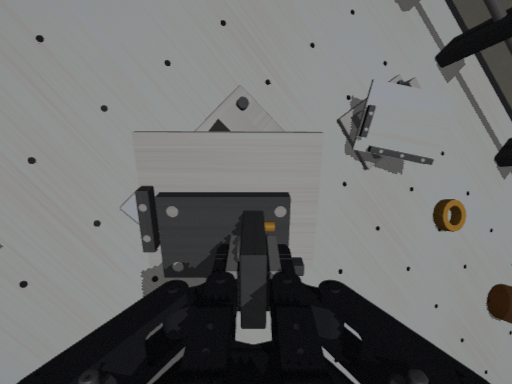

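```bash
python3 -m crank '[[0,[-0.1,-0.1,1.5],[0,0,0]],[0,[-0.2,-0.1,2.5],[0,0,0]],[0,[-0.2,-0.1,3.2],[0,0,0]],[0,[-0.2,-0.1,3.6],[0,0,0]],[0,[-0.2,-0.1,3.6],[0,0,0]],[0,[-0.2,-0.1,3.6],[0,0,0]],[0,[-0.2,-0.1,3.6],[0,0,0]]]'
python3 - <<'E'
from h import *
f=grab('wrist');f=grab('wrist','w8.png');g=grab('scene','s8.png')['image']
inplate()
c=cv2.resize(g[150:240,310:410],(700,630)[:2],interpolation=2)[:600]
cv2.imwrite('pics/s8c.png',c)
E
```

```text
time_s: 7.55
ee_pos: [0.5067, 0.1506, 0.118]
tcp_rot: [160.7, -18.1, 54.4]
force: [0.1, 0.0, -1.3]
gripper_width: 0.0113
tcp in plate mm [75.1 44.9 49.9] angle err deg [-0.26 -0.01  0.1 ] F [ 0.1  0.2 -1.3] w 0.01153734473298534 t 7.7
```

View pics/s8c.png

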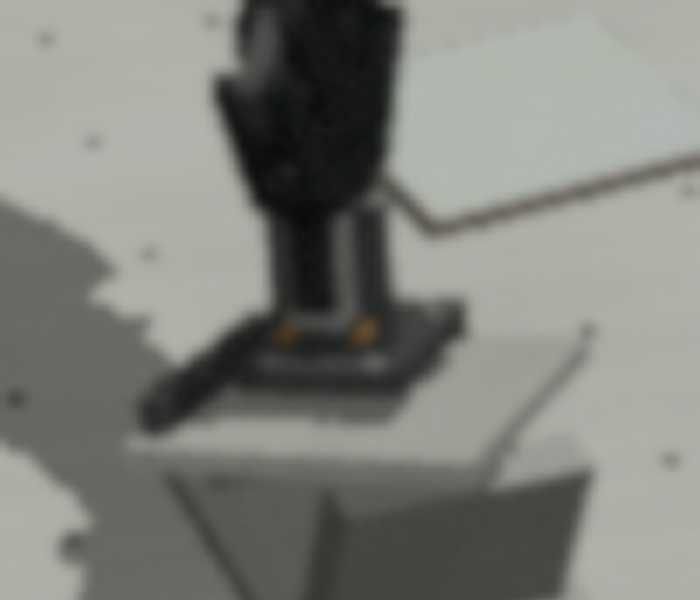

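View pics/w8.png

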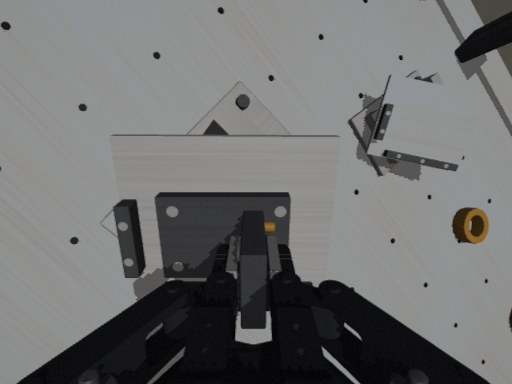

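```bash
python3 -m crank '[[0,[0,0,0.3],[0,0,0]],[0,[0,0,0.5],[0,0,0]],[0,[0,0,0.5],[0,0,0]],[0,[0,0,0.5],[0,0,0]]]'; python3 -m crank '[[0,[0,0,0.1],[0,0,0]],[0,[0,0,0.2],[0,0,0]],[0,[0,0,0.2],[0,0,0]]]'; python3 -c "
from h import *
inplate()"
```

```text
time_s: 8.03
ee_pos: [0.5086, 0.1507, 0.1125]
tcp_rot: [160.8, -18.1, 54.3]
force: [-0.1, 0.6, -1.5]
gripper_width: 0.0116
time_s: 8.28
ee_pos: [0.5096, 0.1508, 0.1108]
tcp_rot: [160.8, -18.1, 54.3]
force: [0.7, -0.7, -0.5]
gripper_width: 0.0118
tcp in plate mm [74.8 44.5 42.3] angle err deg [-0.2  -0.04  0.11] F [ 0.7 -0.7 -0.5] w 0.011774152099020047 t 8.2833
```

```bash
python3 -m crank '[[0,[0,0,0.1],[0,0,0]],[0,[0,0,0.1],[0,0,0]],[0,[0,0,0.1],[0,0,0]]]'; python3 -c "
from h import *
inplate()"
```

```text
time_s: 8.53
ee_pos: [0.51, 0.1508, 0.11]
tcp_rot: [160.8, -18.1, 54.3]
force: [-0.8, -0.0, -1.5]
gripper_width: 0.0119
tcp in plate mm [74.8 44.6 41.4] angle err deg [-0.2  -0.03  0.11] F [-0.8 -0.  -1.5] w 0.011942014803347405 t 8.5333
```

```bash
python3 -m crank '[[0,[0,0,0.1],[0,0,0]],[0,[0,0,0.1],[0,0,0]],[0,[0,0,0.1],[0,0,0]]]'; python3 -m crank '[[0,[0,0,0.1],[0,0,0]],[0,[0,0,0.1],[0,0,0]],[0,[0,0,0.1],[0,0,0]]]';python3 -c "
from h import *
inplate()
g=grab('scene','s9.png')['image']
cv2.imwrite('pics/s9c.png',cv2.resize(g[150:235,310:410],(700,595),interpolation=2))"
```

```text
time_s: 8.78
ee_pos: [0.5104, 0.1509, 0.1091]
tcp_rot: [160.8, -18.1, 54.4]
force: [0.4, -0.4, -1.7]
gripper_width: 0.0118
time_s: 9.03
ee_pos: [0.5107, 0.1509, 0.1087]
tcp_rot: [160.7, -18.0, 54.4]
force: [-11.9, -2.6, 12.5]
gripper_width: 0.0113
tcp in plate mm [74.9 44.7 40. ] angle err deg [-0.26 -0.06  0.08] F [-11.9  -2.6  12.5] w 0.011316541368233434 t 9.0333
```

View pics/s9c.png

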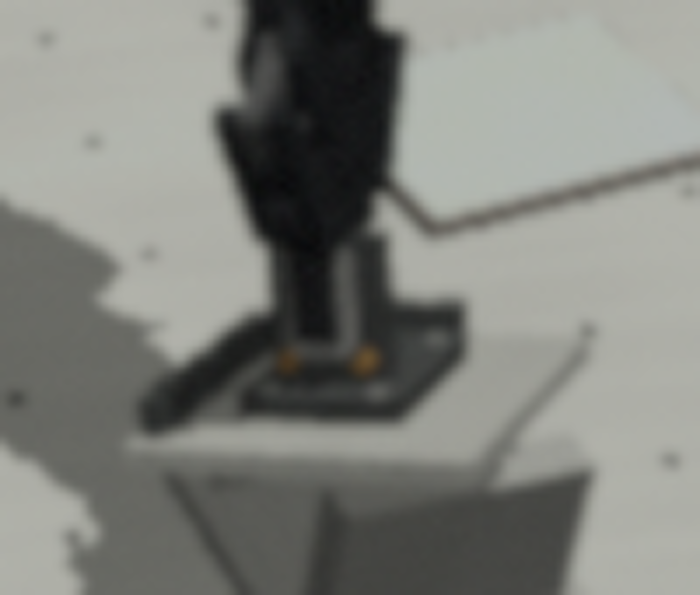

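The mount is in contact (about 17 N), at plate (75, 45, 40), and looks flat. I'll release it there.

```bash
python3 -m crank '[[0,[0,0,-0.02],[0,0,0]],[0,[0,0,-0.02],[0,0,0]],[0,[0,0,-0.02],[0,0,0]],[8.5,[0,0,-0.02],[0,0,0]],[8.5,[0,0,-0.02],[0,0,0]],[8.5,[0,0,-0.02],[0,0,0]],[8.5,[0,0,-0.02],[0,0,0]],[8.5,[0,0,-0.02],[0,0,0]]]'; python3 -c "
from h import *
f=grab('wrist','w10.png');g=grab('scene','s10.png')['image']
inplate()
cv2.imwrite('pics/s10c.png',cv2.resize(g[150:235,310:410],(700,595),interpolation=2))"
```

```text
time_s: 9.75
ee_pos: [0.5109, 0.1509, 0.1084]
tcp_rot: [160.8, -18.1, 54.3]
force: [-0.2, -0.5, -0.7]
gripper_width: 0.0715
tcp in plate mm [74.9 44.6 39.6] angle err deg [-0.21 -0.03  0.11] F [0.7 0.7 0.2] w 0.08422662059692711 t 9.85
```

View pics/s10c.png

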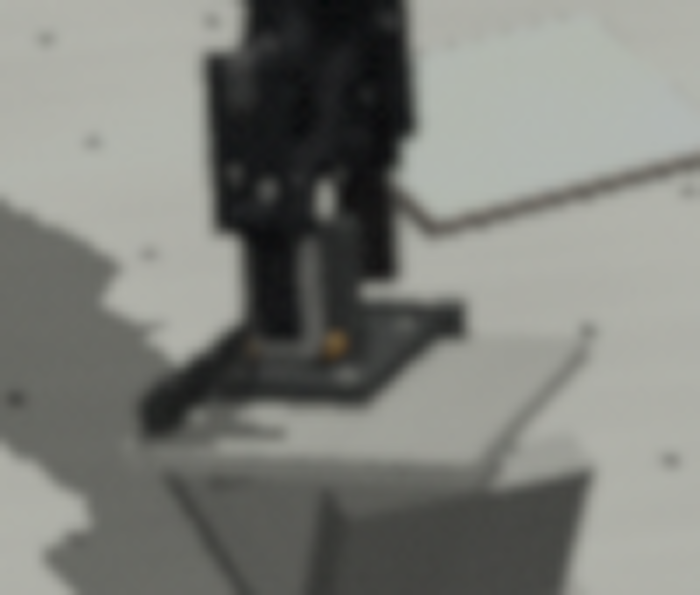

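View pics/w10.png

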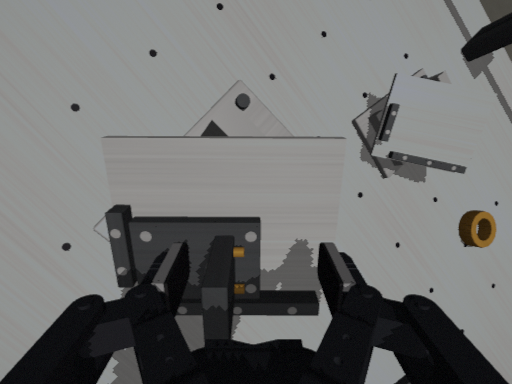

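It slid down close to home: the base's left edge is against the short fence (131,220) and its lower edge is at the long fence (260,297). I'll retreat straight back and check.

```bash
python3 -m crank '[[8.5,[0,0,-1.5],[0,0,0]],[8.5,[0,0,-4],[0,0,0]],[8.5,[0,0,-7],[0,0,0]],[8.5,[0,0,-9],[0,0,0]],[8.5,[0,0,-9],[0,0,0]],[8.5,[0,0,-9],[0,0,0]],[8.5,[0,0,-9],[0,0,0]]]'; python3 -c "
from h import *
grab('wrist');grab('wrist');f=grab('wrist','w11.png');g=grab('scene','s11.png')['image']
inplate()
cv2.imwrite('pics/w11c.png',cv2.resize(f['image'][120:300,110:360],(750,540),interpolation=2))
cv2.imwrite('pics/s11c.png',cv2.resize(g[150:235,310:410],(700,595),interpolation=2))"
```

```text
time_s: 10.43
ee_pos: [0.4713, 0.1464, 0.1888]
tcp_rot: [160.8, -18.0, 54.3]
force: [0.9, 0.0, -0.4]
gripper_width: 0.0854
tcp in plate mm [ 73.9  44.  128.8] angle err deg [-0.09 -0.09  0.12] F [-0.  -0.4  0.1] w 0.08526704053348655 t 10.6333
```

View pics/w11c.png

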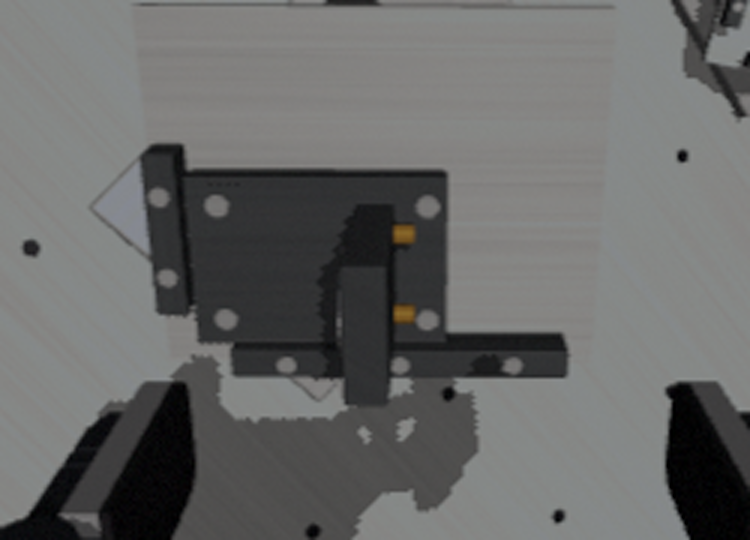

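View pics/s11c.png

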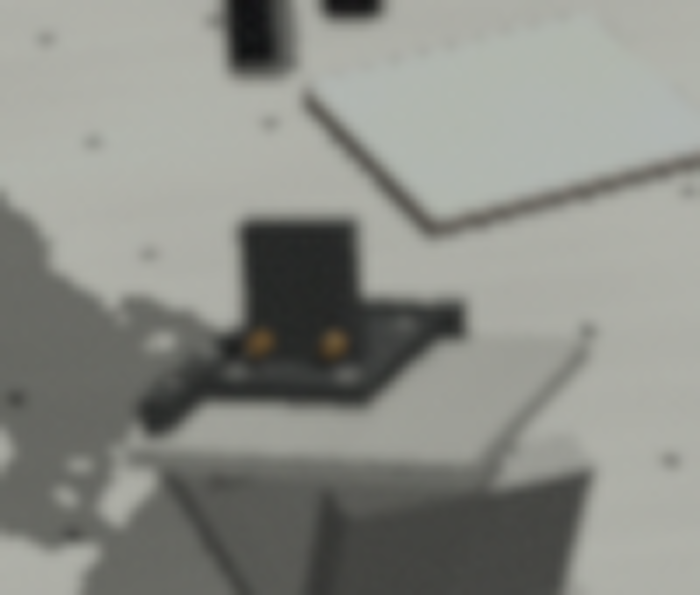

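```bash
cat > chk.py <<'E'
from h import *
from scipy.optimize import least_squares
import sys
f=viewer.grab_frame('wrist')
W=[((130,105,0),(613,7)),((-10,105,0),(134,5)),((0,64,14),(184,152)),((-10,64,14),(144,153)),((0,12,14),(188,314)),((-10,12,14),(157,314)),((12,0,14),(233,348)),((120,0,14),(566,347)),((12,-10,14),(233,376)),((120,-10,14),(567,376))]
B=[(186,172),(447,172),(446,342),(198,342)]
cv=lambda Q:np.array([[110+(u+.5)/3-.5,120+(v+.5)/3-.5] for u,v in Q])
P=np.array([p for p,_ in W])/1e3;Q=cv([q for _,q in W])
o,M=plate();x0=np.r_[o,Ro.from_matrix(M).as_rotvec()]
r=lambda q:(proj(f,Ro.from_rotvec(q[3:]).apply(P)+q[:3])-Q)
print('pre',r(x0).round(1).tolist())
s=least_squares(lambda q:r(q).ravel(),x0,loss='soft_l1',f_scale=.5);print('post',r(s.x).round(1).tolist(),s.x.round(4))
R=Ro.from_rotvec(s.x[3:]).as_matrix()
for b in cv(B):
    oo,d=ray(f,*b);oo=R.T@(oo-s.x[:3]);d=R.T@d;print((oo+d*(.010-oo[2])/d[2])*1e3)
h=np.array([[0,0,10],[80,0,10],[80,56,10],[0,56,10],[52,8,60],[64,8,60],[64,48,60],[52,48,60]])/1e3
print('home proj crop',((proj(f,h@R.T+s.x[:3])-[110,120])*3+1).round(0).tolist())
E
python3 chk.py
```

```text
pre [[2.3, -0.5], [2.9, 0.7], [-2.1, 0.9], [-0.1, 0.6], [2.2, 0.3], [1.9, 0.4], [0.9, 0.3], [2.8, 0.2], [1.8, 0.2], [1.9, -0.3]]
post [[0.2, 0.3], [2.5, 0.2], [-3.0, 0.1], [-1.1, -0.2], [0.5, -0.1], [0.2, -0.0], [-0.8, 0.1], [0.8, -0.1], [-0.1, 0.1], [-0.1, -0.5]] [ 0.4489  0.1669  0.0356  0.1893 -0.3913 -0.6725]
[ 1.60943063 56.95024477 10.        ]
[80.41981271 56.97483198 10.        ]
[80.80031353 -0.15503371 10.        ]
[ 0.72292535  0.21991396 10.        ]
home proj crop [[196.0, 343.0], [444.0, 342.0], [446.0, 175.0], [181.0, 175.0], [345.0, 400.0], [390.0, 400.0], [389.0, 259.0], [341.0, 259.0]]
```

```bash
python3 -c "
from h import *
f=grab('wrist','w12.png')
cv2.imwrite('pics/w12c.png',np.clip(cv2.resize(f['image'][155:255,145:245],(600,600),interpolation=2)*2.2,0,255).astype('uint8'))"
```

```text
(no output)
```

View pics/w12c.png

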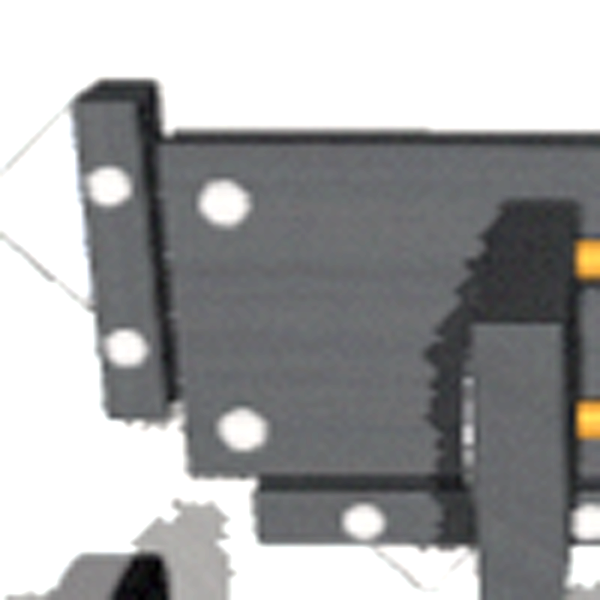

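```bash
python3 - <<'E'
s=open('chk.py').read()
a=s.index('W=[');b=s.index('P=np')
s=s[:a]+"""c3=lambda u,v:(110+(u+.5)/3-.5,120+(v+.5)/3-.5)
c6=lambda u,v:(145+(u+.5)/6-.5,155+(v+.5)/6-.5)
W=[((130,105,0),c3(613,7)),((-10,105,0),c3(134,5)),((0,64,14),c6(137,100)),((-10,64,14),c6(80,100)),((0,64,0),c6(157,82)),((-10,64,0),c6(101,81)),((0,12,14),c6(166,416)),((-10,12,14),c6(108,416)),((12,0,14),c6(260,491)),((120,0,14),c3(566,347)),((12,-10,14),c6(260,542)),((120,-10,14),c3(567,376))]
B=[c6(162,143),c3(447,174),c3(446,341.5),c6(190,475)]
cv=np.array
"""+s[b:]
open('chk2.py','w').write(s)
E
python3 chk2.py
```

```text
pre [[2.0, -0.2], [2.8, 1.0], [1.4, 0.2], [-0.5, 0.3], [2.3, -0.7], [0.8, -0.5], [2.2, 0.9], [1.2, 1.0], [0.2, -0.3], [2.6, 0.3], [1.1, 0.4], [1.7, -0.2]]
post [[0.0, -0.0], [1.4, 1.1], [-0.1, 0.2], [-1.9, 0.2], [0.9, -0.8], [-0.4, -0.6], [0.8, 0.5], [-0.0, 0.5], [-1.1, -0.8], [0.7, 0.1], [-0.3, -0.1], [-0.2, -0.4]] [ 0.4497  0.1665  0.0338  0.2026 -0.424  -0.6613]
[ 1.89966063 56.30805129 10.        ]
[81.08380705 56.82107412 10.        ]
[8.09514297e+01 7.12651216e-02 1.00000000e+01]
[ 0.80914827 -0.05106236 10.        ]
home proj crop [[197.0, 342.0], [443.0, 342.0], [443.0, 177.0], [180.0, 177.0], [340.0, 404.0], [385.0, 404.0], [382.0, 265.0], [334.0, 265.0]]
```

The fit says about 1 mm from home in x, within its noise. I'll look from directly over the short fence.

```bash
python3 -m crank '[[8.5,[0,-2,0],[0,0,0]],[8.5,[-1,-4.5,0],[0,0,0]],[8.5,[-2,-7,0],[0,0,0]],[8.5,[-2,-7,0],[0,0,0]],[8.5,[-2,-7,0],[0,0,0]],[8.5,[-2,-7,0],[0,0,0]]]'; python3 -c "
from h import *
grab('wrist');grab('wrist');f=grab('wrist','w13.png');inplate()
cv2.imwrite('pics/w13c.png',np.clip(cv2.resize(f['image'][110:230,200:350],(750,600),interpolation=2)*2.2,0,255).astype('uint8'))"
```

```text
time_s: 11.28
ee_pos: [0.4111, 0.176, 0.1615]
tcp_rot: [160.8, -18.1, 54.4]
force: [0.6, -0.8, -0.3]
gripper_width: 0.0853
tcp in plate mm [  5.9  25.1 129.5] angle err deg [-0.27 -0.01  0.23] F [ 0.5  0.3 -0.8] w 0.0851963433226385 t 11.4333
```

View pics/w13c.png

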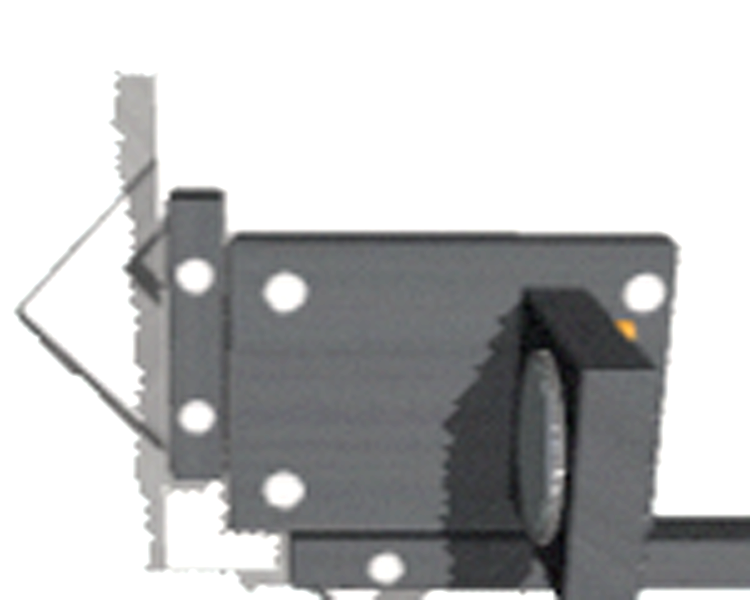

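```bash
python3 -c "
from h import *
f=grab('wrist','w14.png');im=f['image']
cv2.imwrite('pics/w14c.png',np.clip(cv2.resize(im[140:225,228:275],(564,600)[:2],interpolation=0).astype(float)*2.5,0,255).astype('uint8'))
for r in (165,180,195,203,208,212): print(r,im[r,232:256].mean(1).round(0).astype(int).tolist())
o,M=plate()
print(proj(f,np.array([[0,64,14],[-10,64,14],[0,12,14],[0,56,10],[0,0,10]])/1e3@M.T+o))"
```

```text
165 [59, 45, 50, 91, 119, 119, 118, 117, 118, 111, 83, 48, 48, 44, 45, 52, 50, 51, 50, 50, 49, 66, 96, 110]
180 [77, 65, 46, 50, 50, 53, 51, 51, 50, 50, 51, 51, 48, 44, 46, 49, 50, 50, 49, 50, 49, 48, 49, 47]
195 [74, 64, 46, 53, 73, 101, 115, 115, 105, 77, 55, 51, 40, 36, 47, 50, 52, 52, 52, 50, 51, 51, 52, 51]
203 [79, 67, 50, 50, 50, 52, 50, 52, 50, 50, 49, 50, 48, 42, 43, 50, 50, 51, 50, 49, 49, 50, 50, 50]
208 [93, 114, 125, 124, 125, 125, 125, 124, 125, 127, 113, 83, 79, 68, 49, 48, 50, 49, 50, 49, 70, 102, 117, 117]
212 [94, 117, 129, 130, 130, 130, 130, 131, 130, 130, 131, 130, 116, 73, 50, 51, 50, 51, 49, 50, 50, 51, 50, 51]
[[245.43801031 149.57879659]
 [233.83594901 149.64964931]
 [246.22119116 205.56948069]
 [245.65175652 157.72143094]
 [246.45598766 215.70965191]]
```

View pics/w14c.png

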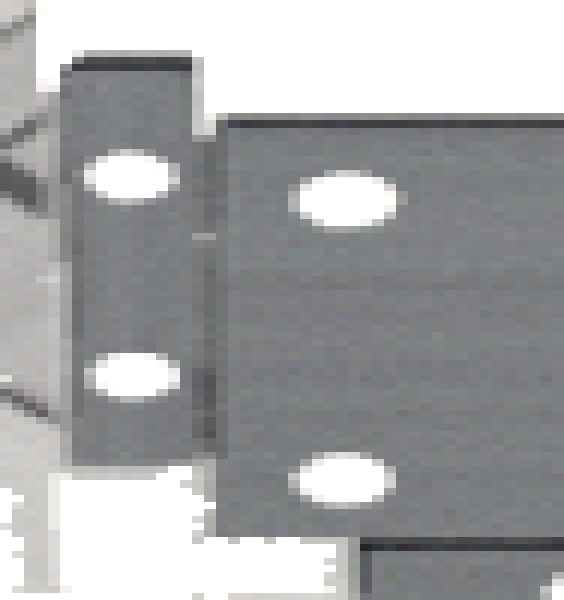

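The top-down view shows the base flush with the long fence, but a shadow line of about 1 mm remains at the short fence (columns 244–246). I'll push it lightly on the base's +x end face with closed fingers turned 90°.

```bash
python3 -m crank '[[8.5,[0,1.5,-0.5],[0,0,-4]],[0,[0,5,-0.5],[0,0,-11]],[0,[0.2,8.5,-0.5],[0,0,-18]],[0,[0.3,10.4,-0.5],[0,0,-25]],[0,[0.3,10.4,-0.5],[0,0,-32]],[0,[0.3,10.4,-0.5],[0,0,-39]],[0,[0.3,10.4,-0.5],[0,0,-45]],[0,[0.3,10.4,-0.5],[0,0,-45]]]' 20;  python3 -c "
from h import *
inplate();print(readout.get_obs()['joint_pos'])"
```

```text
time_s: 12.15
ee_pos: [0.4845, 0.1107, 0.1992]
tcp_rot: [153.9, 0.2, 96.4]
force: [-0.3, -0.4, -0.1]
gripper_width: 0.0005
tcp in plate mm [109.7  27.1 134.7] angle err deg [ -0.21  -0.15 -45.04] F [-0.3 -0.4 -0.1] w 0.00046168867634483086 t 12.15
[ 11.43506537  -8.50762216 -29.39610845 123.00626559   2.22155938
  38.88806831 -13.64104077]
```

```bash
python3 -m crank '[[0,[0,0,0],[0,0,-7]],[0,[0,0,0],[0,0,-14]],[0,[0,0,0],[0,0,-21]],[0,[0,0,0],[0,0,-28]],[0,[0,0,0],[0,0,-35]],[0,[0,0,0],[0,0,-42]],[0,[0,0,0],[0,0,-45]],[0,[0,0,0],[0,0,-45]]]';  python3 -c "
from h import *
grab('wrist');f=grab('wrist','w15.png')
inplate();print(readout.get_obs()['joint_pos'])
M=np.array(f['world_to_cam']);c=-M[:3,:3].T@M[:3,3];o,m=plate();print('cam in plate',m.T@(c-o))"
```

```text
time_s: 12.82
ee_pos: [0.4841, 0.1112, 0.1992]
tcp_rot: [160.9, 18.2, 138.1]
force: [0.4, -0.0, 0.2]
gripper_width: 0.0001
tcp in plate mm [108.9  27.4 134.8] angle err deg [ -0.15  -0.21 -89.58] F [ 0.4 -0.4  0. ] w 8.385060831259655e-05 t 12.9167
[  5.56593896  -8.39918525 -24.24605054 123.22328324   3.7392888
  39.0024283   29.35404882]
cam in plate [0.02360237 0.02731391 0.25897201]
```

View pics/w15.png

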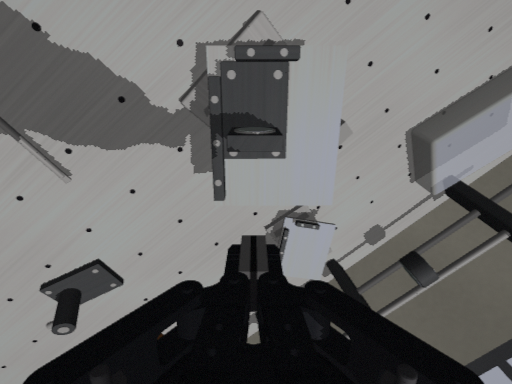

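```bash
python3 -m crank '[[0,[0,0,3],[0,0,0]],[0,[0,0,6],[0,0,0]],[0,[0,0,8.5],[0,0,0]],[0,[0,0,10],[0,0,0]],[0,[0,0,10.7],[0,0,0]],[0,[0,0,10.9],[0,0,0]],[0,[0,0,10.9],[0,0,0]],[0,[0,0,10.9],[0,0,0]]]';  python3 -c "
from h import *
grab('wrist');f=grab('wrist','w16.png')
g=grab('scene','s16.png')['image']
inplate()
cv2.imwrite('pics/s16c.png',cv2.resize(g[150:235,310:410],(700,595),interpolation=2))"
```

```text
time_s: 13.58
ee_pos: [0.5319, 0.117, 0.1023]
tcp_rot: [160.9, 18.3, 138.1]
force: [0.8, -0.5, 0.5]
gripper_width: -0.0001
tcp in plate mm [109.5  28.2  26.7] angle err deg [ -0.27  -0.2  -89.87] F [-0.3 -0.7  0.5] w -0.0003121483957122558 t 13.7333
```

View pics/w16.png

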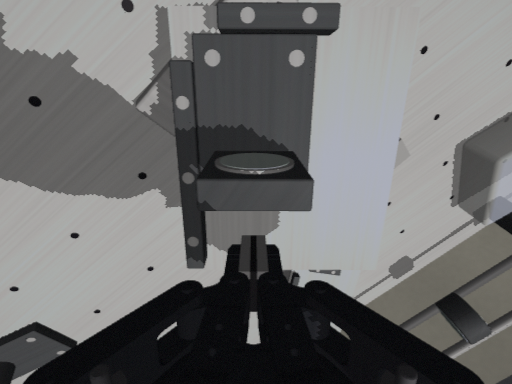

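View pics/s16c.png

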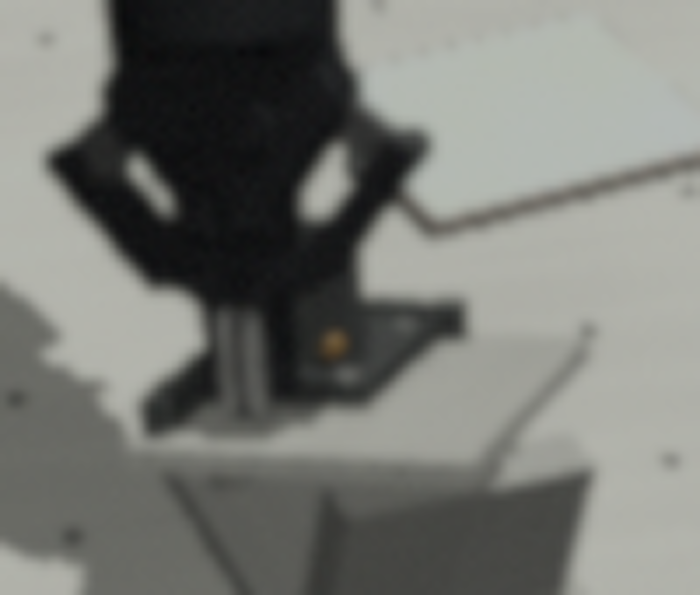

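```bash
python3 -m crank '[[0,[0.3,0,0.1],[0,0,0]],[0,[0.8,0,0.2],[0,0,0]],[0,[1.1,0,0.2],[0,0,0]],[0,[1.3,0,0.2],[0,0,0]],[0,[1.3,0,0.2],[0,0,0]],[0,[1.3,0,0.2],[0,0,0]]]';  python3 -c "
from h import *
inplate()"; python3 -m crank '[[0,[0.1,0,0],[0,0,0]],[0,[0.2,0,0],[0,0,0]],[0,[0.2,0,0],[0,0,0]],[0,[0.2,0,0],[0,0,0]]]'; python3 -c "
from h import *
inplate()
g=grab('scene','s17.png')['image']
cv2.imwrite('pics/s17c.png',cv2.resize(g[150:235,310:410],(700,595),interpolation=2))"
```

```text
time_s: 14.23
ee_pos: [0.5231, 0.1254, 0.0953]
tcp_rot: [161.0, 18.2, 138.2]
force: [-0.1, -0.2, 0.3]
gripper_width: -0.0001
tcp in plate mm [95.6 27.6 23.8] angle err deg [ -0.13  -0.18 -89.92] F [-0.1 -0.2  0.3] w -9.885926832577436e-05 t 14.2333
time_s: 14.57
ee_pos: [0.5218, 0.1265, 0.0947]
tcp_rot: [160.9, 18.2, 138.2]
force: [0.2, -0.2, 0.2]
gripper_width: -0.0
tcp in plate mm [93.9 27.5 23.7] angle err deg [ -0.14  -0.19 -89.89] F [ 0.2 -0.2  0.2] w -2.0892770759657967e-05 t 14.5667
```

View pics/s17c.png

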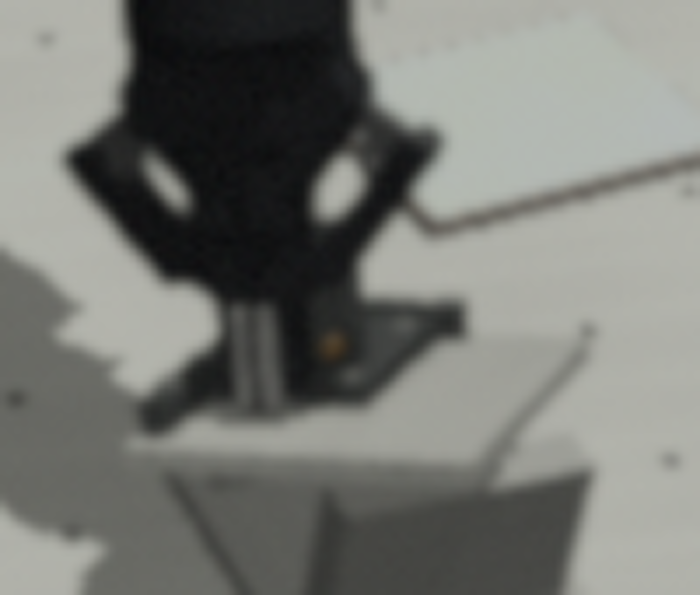

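```bash
python3 -m crank '[[0,[0.1,0,0],[0,0,0]],[0,[0.1,0,0],[0,0,0]],[0,[0.1,0,0],[0,0,0]]]'|grep force; python3 -m crank '[[0,[0.05,0,0],[0,0,0]],[0,[0.05,0,0],[0,0,0]]]'|grep force; python3 -m crank '[[0,[0.05,0,0],[0,0,0]],[0,[0.05,0,0],[0,0,0]]]' | grep force; python3 -c "
from h import *
inplate()
f=grab('wrist','w18.png')"
```

```text
force: [-0.1, -0.8, -0.2]
force: [0.0, -0.5, 0.1]
force: [-0.2, 0.8, -0.9]
tcp in plate mm [91.8 27.5 23.7] angle err deg [ -0.14  -0.18 -89.9 ] F [-0.2  0.8 -0.9] w 0.00012888991149340585 t 15.2
```

View pics/w18.png

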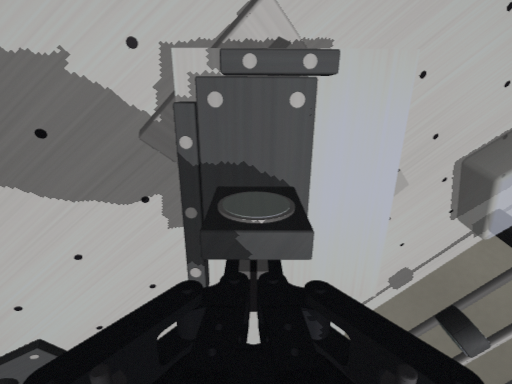

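```bash
for i in 1; do python3 -m crank '[[0,[0.05,0,0],[0,0,0]],[0,[0.05,0,0],[0,0,0]]]'|grep force; python3 -m crank '[[0,[0.05,0,0],[0,0,0]],[0,[0.05,0,0],[0,0,0]]]'|grep force; done; python3 -c "
from h import *
inplate()
a=cv2.imread('pics/w18.png');f=grab('wrist','w19.png')['image']
z=lambda i:np.clip(cv2.resize(i[40:110,190:350],(640,280),interpolation=0)*2.2,0,255).astype('uint8')
cv2.imwrite('pics/w19c.png',np.vstack([z(a),z(f)]))"
```

```text
force: [0.9, 0.3, 0.1]
force: [-0.3, -0.3, 1.3]
tcp in plate mm [90.8 27.5 23.7] angle err deg [ -0.14  -0.19 -89.89] F [-0.3 -0.3  1.3] w 0.0003239408732184668 t 15.5833
```

View pics/w19c.png

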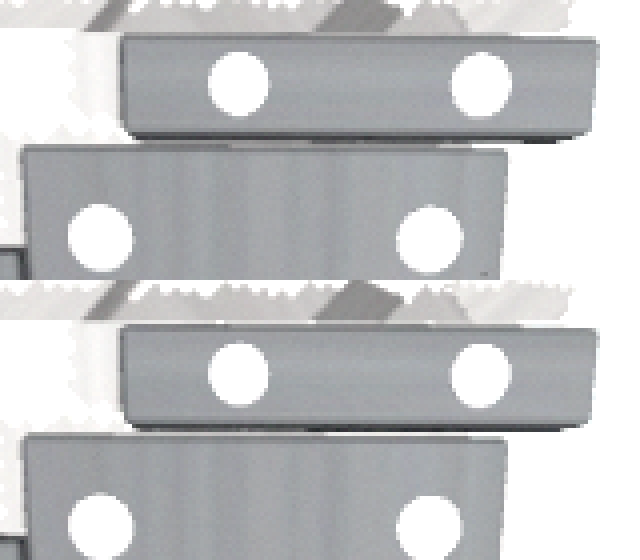

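```bash
for i in 1; do python3 -m crank '[[0,[0.05,0,0],[0,0,0]],[0,[0.05,0,0],[0,0,0]]]'|grep force; python3 -m crank '[[0,[0.05,0,0],[0,0,0]],[0,[0.05,0,0],[0,0,0]]]'|grep force; done; python3 -c "
from h import *
inplate()
a=cv2.imread('pics/w19.png');f=grab('wrist','w20.png')['image']
z=lambda i:np.clip(cv2.resize(i[40:110,190:350],(640,280),interpolation=0)*2.2,0,255).astype('uint8')
cv2.imwrite('pics/w20c.png',np.vstack([z(a),z(f)]))"
```

```text
force: [-0.4, 0.5, 0.8]
force: [-1.1, -0.7, 0.1]
tcp in plate mm [89.9 27.6 23.7] angle err deg [ -0.15  -0.19 -89.89] F [-1.1 -0.7  0.1] w 0.00013180499941175159 t 15.9667
```

View pics/w20c.png

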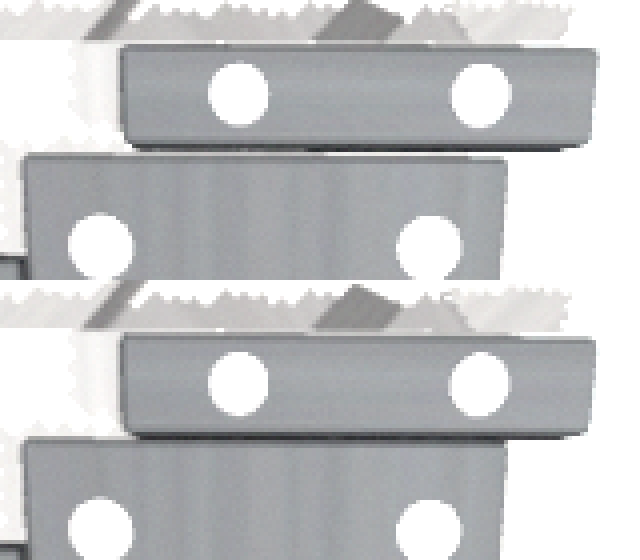

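The gap is closing under the push. I'll continue in half-millimetre steps until the fence is felt.

```bash
python3 -m crank '[[0,[0.03,0,0],[0,0,0]],[0,[0.03,0,0],[0,0,0]]]'|grep force; python3 -c "
from h import *
inplate()
a=cv2.imread('pics/w20.png');f=grab('wrist','w21.png')['image']
z=lambda i:np.clip(cv2.resize(i[40:110,190:350],(640,280),interpolation=0)*2.2,0,255).astype('uint8')
cv2.imwrite('pics/w21c.png',np.vstack([z(a),z(f)]))"
```

```text
force: [-0.1, 0.3, 0.2]
tcp in plate mm [89.6 27.6 23.7] angle err deg [ -0.14  -0.19 -89.89] F [-0.1  0.3  0.2] w 3.440877282960258e-05 t 16.1833
```

View pics/w21c.png

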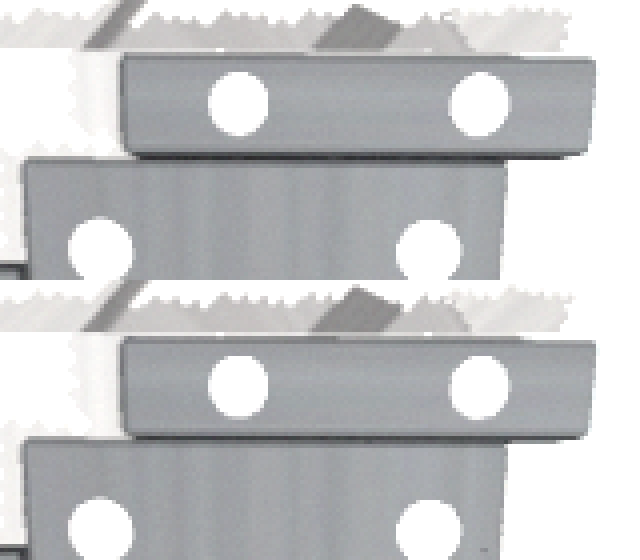

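```bash
python3 -m crank '[[0,[0.03,0,0],[0,0,0]],[0,[0.03,0,0],[0,0,0]]]'|grep force; python3 -m crank '[[0,[0.03,0,0],[0,0,0]],[0,[0.03,0,0],[0,0,0]]]'|grep force;python3 -c "
from h import *
inplate()
a=cv2.imread('pics/w21.png');f=grab('wrist','w22.png')['image']
z=lambda i:np.clip(cv2.resize(i[40:110,190:350],(640,280),interpolation=0)*2.2,0,255).astype('uint8')
cv2.imwrite('pics/w22c.png',np.vstack([z(a),z(f)]))"
```

```text
force: [0.6, -0.2, 1.5]
force: [1.8, -2.2, 0.3]
tcp in plate mm [89.4 27.5 23.8] angle err deg [ -0.17  -0.21 -89.86] F [ 1.8 -2.2  0.3] w -0.0001939258123492899 t 16.5667
```

View pics/w22c.png

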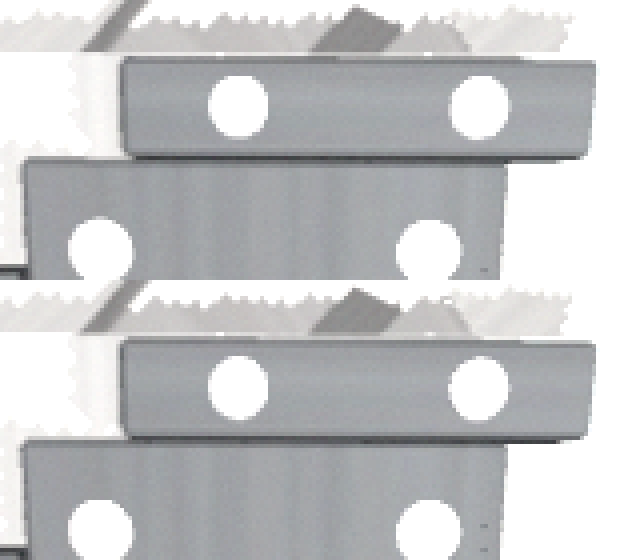

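The fence is felt: about 2.7 N along +plate x, the gap is closed and the TCP has stopped. I'll back off and retreat.

```bash
python3 -m crank '[[0,[-0.5,0,0],[0,0,0]],[0,[-1.5,0,0],[0,0,0]],[0,[-1.8,0,-2],[0,0,0]],[0,[-1.8,0,-5],[0,0,0]],[0,[-1.8,0,-9],[0,0,0]],[0,[-1.8,0,-10],[0,0,0]],[0,[-1.8,0,-10],[0,0,0]],[0,[-1.8,0,-10],[0,0,0]]]'; python3 -c "
from h import *
grab('wrist');f=grab('wrist','w23.png');g=grab('scene','s23.png')['image']
inplate()
a=np.clip(cv2.resize(f['image'][30:230,170:370],(595,595),interpolation=2)*1.6,0,255).astype('uint8')
b=cv2.resize(g[150:235,325:400],(525,595),interpolation=2)[:,:205+0]
cv2.imwrite('pics/w23c.png',a);cv2.imwrite('pics/s23c.png',cv2.resize(g[150:235,310:410],(700,595),interpolation=2))"
```

```text
time_s: 17.28
ee_pos: [0.4876, 0.1134, 0.1892]
tcp_rot: [160.9, 18.3, 138.2]
force: [0.6, -0.1, -0.9]
gripper_width: -0.0
tcp in plate mm [105.9  26.6 122.5] angle err deg [ 3.00e-02 -1.90e-01 -8.99e+01] F [-0.6  0.8 -0.6] w -0.00023747258990529957 t 17.4333
```

View pics/w23c.png

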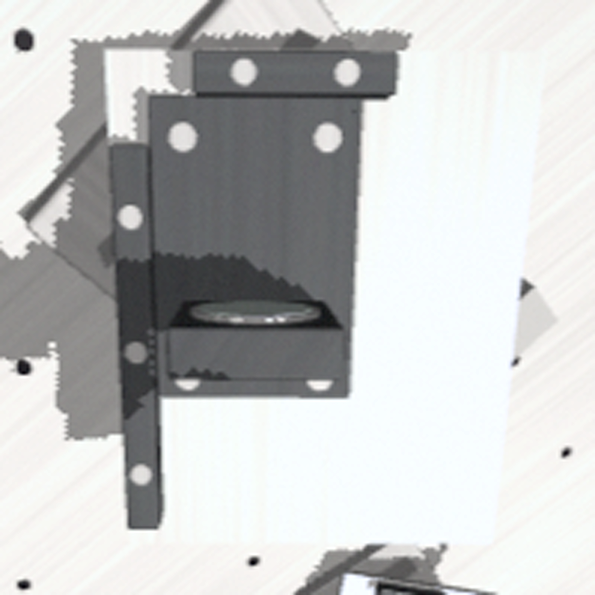

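View pics/s23c.png

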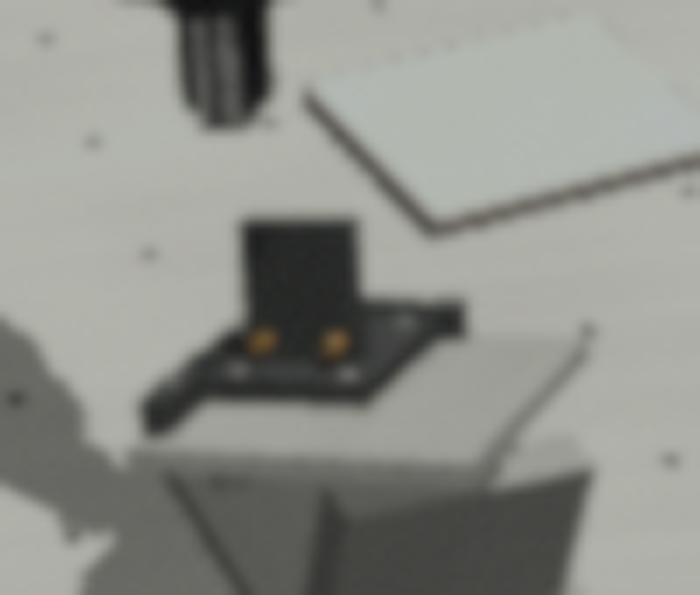

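The base sits against both fences with no visible gap, it is flat, and the arm is clear. Handing in.

```bash
python3 -c "
from h import *
order.job_done(); inplate()"
```

```text
the job is handed in; nothing more can be done
the job is handed in; nothing more can be done
```

I picked up the dark mirror mount and lowered it onto the middle-sized nest. It touched down with about 17 N at plate (75, 45, 40) mm, and I let it go there. I handed the job in at about 17.4 s of the 58 s allowed, and no verdict was reported.

- **Slide and push:** It slid to the long fence by itself but stopped 1–2 mm short of the short fence. I pushed the base's end lightly with closed fingers until I felt about 2.7 N, then backed off.
- **Last checks:** The final wrist and scene pictures show the base flat and flush against both fences, with the mirror frame away from the short fence. The gripper was well clear, about 12 cm above the plate, and the force reading was only noise. I did not compute the mount's final pose in numbers; this rests on the pictures and the push force.
- **Disagreements:** The camera calibrations differed by 1–2 mm. The fence was felt at TCP plate x 89.4 mm, where I had expected about 91 mm. I went by the visible gap and the force instead.
- **Other loose things:** I did not go near them, but I took no final picture to confirm each one is where it started.

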